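# Sweep the specimen jars into the settling bay and wind the timer

### The arm

A 7-joint arm with a two-finger parallel gripper is mounted at the origin on the work surface. World frame = base frame: x ahead of the robot, y to its left, z up, the work surface at z = 0. Lengths are in m, angles in rad, forces in N, time in s.
With the tool pointing down it reaches from about 0.425 to 0.875 m from the base axis. Payload 8.4 kg.
Tool frame: the origin (TCP) lies midway between the tips of the shut fingers; the grasp point (between the pads) lies 19 mm behind it; z points along the fingers, y is the line along which they close (so a half turn about z gives the same grasp; the last joint's range is limited). The gripper opens to 85 mm and grips with 20 to 120 N. Pads are 22 mm wide; open, the fingers measure 114 mm over their backs; the gripper's body (76 mm by 85 mm) begins 54 mm behind the grasp point. The pads swing forward as they close: fully open they stand 13 mm farther back than shut.
Start: joints at [-1.34, 0.333, 0.04, 1.465, -0.013, 1.343, -0.059], TCP at [0.211, 0.615, 0.231] pointing down, gripper open.
Joint ranges: [-2.58, 2.58], [-0.38, 2.09], [-1.3, 1.39], [0.25, 2.4], [-1.5, 4.64], [0.08, 2.09], [-2.65, 2.65]. Speed limits (rad/s): [2.22, 2.22, 2.79, 2.79, 3.14, 3.14, 3.14].

### API

Orientations are given as a unit quaternion [w, x, y, z].
In Python, from station import observe, capture, sign_off, find_in gives the robot as it stands.
- The arm moves only by the tool jog_arm, never from a script. Its argument "steps" is a list of rows, each an object with "slide": the shift along the world's x, y, z scaled (see below), a list of three; "rot": the turn, a rotation vector about the world's x, y, z scaled (see below), a list of three; "fingers": the gripper's target within -1 to 1 (shut at 1, half-way at 0, fully open at -1). In form: [{"slide": [dx, dy, dz], "rot": [wx, wy, wz], "fingers": fingers}, ...]. A call has 1 to 5 rows; each row shifts and turns the commanded pose from where the row before left it; what a row does not reach is not made up. The controller multiplies each number of a shift by 2 cm and each number of a turn by 8 degrees. A row lasts 1/8 s, in which the tool goes at most 62.5 mm and 10.7 degrees, less where a joint would pass 70% of its speed; a pose out of reach is approached as far as the arm can. A call with a number of a shift or a turn outside -1 to 1 is refused whole. A call with a gripper value outside its range is refused whole. The fingers move at their own pace and stop on an object; "grip_force" is the grip in N (left out, the last holds). Time passes only in rows, so rows that do not move let the fingers close. It gives the time, the measured TCP pose, the force, the opening and the grip force at its end, in the units of the state.
- observe(): the state, without advancing time (a new reading comes with each control period).
- capture(name): name is "scene" or "top"; returns a dict with "image" (400x640x3 uint8, blue, green, red), "range_z" (400x640 float32, m along the optical axis (not along the pixel's ray), 0 where there is no reading), "vfov" (degrees; the focal length in pixels is half the picture's height over the tangent of half this angle, whatever the lens; pixels are square), "cx", "cy" (the principal point, pixels), "position" and "attitude" of the camera in the world. Camera axes: x right, y up, looking along -z (the intrinsics and any distortion apply to the point x, -y, -z); pixel columns grow to the right and rows downward; lengths in m; the calibration is good to about 2 mm. A picture is of the moment at which its call begins.
- sign_off(): hands the job in; it is judged then, once.
Trained networks look in the newest picture that a camera, given by its name, has taken for a name from the list of things; names that differ only in an ending like _2 or _b are one class to them, and where a whole thing is asked for, a point or a joint stands for the part that bears it (a point fixed in the world has none). Each returns a list of dicts, best first, with "p" (0 to 1); they miss things now and then, are a little off and sometimes report something else, mostly with a low value. They report only what shows in the picture. A call takes as long as a camera call.
- find_in(target, camera): "centre" ([x, y, z] in m, in world coordinates, good to about 4 mm: the middle of the surface that is visible of it).
The state is a dict: "t": time; "joint_pos": joint angles; "dq": joint speeds; "joint_efforts": joint torques, N m; "tcp_pos": TCP position; "tcp_rot": TCP orientation; "ft_force": force on the tool from outside, world axes, zero at the start; "ft_torque": the same for the moment, N m; "opening": finger opening in m; "grasp_force": force on a finger pad.
Only numpy, scipy, OpenCV 4.12 (cv2) and the standard library are available. Lean on these libraries where they do the work, as an engineer would, in place of code of your own. Each camera call takes 0.05 s, during which the arm holds its last target. There are 200 camera calls.

### The job

Take the straightedge and with it push all the specimen jars together into the settling bay until every jar stands upright and fully inside; do not touch the jars with the gripper itself. Only once they are all in, wind the timer key clockwise all the way to its stop to start the settling period. Finish with the straightedge standing squarely on its mat, let go, and leave the other things on the bench where they are.

Things in the scene. Friction and masses are not known exactly. Their poses are not given: they have to be found in the camera images.
- bay: Settling bay fixed to the counter: low aluminium walls (45 high, 8 mm thick) at the back and both sides; the floor is the counter, dark. Inside 225 mm wide (its x), 200 deep (y). Its open mouth is at its y = -100 mm, facing the jars; push jars in along +y. There two guide wings flare out, to x = +-152, y = -150 mm. Origin mid floor, z up. Wedged jars free up by easing off.
- straightedge: Loose hand straightedge, 0.3 kg, standing on its mat: an aluminium bar 190 mm long (its x), 40 mm deep (y), 25 mm high, with one upright black grip fin in its middle, 50 mm (x) by 22 mm (y), from the bar's top up to 130 mm above the underside. Origin at the middle of the underside, z up. Both long faces are alike. Pinch the fin across its 22 mm near the top, so that the fingers stay above the jars.
- mat: Parking mat of the straightedge: thin dark rubber rectangle fixed on the counter, 250 mm (its x) by 100 mm (y), 3 mm thick. Origin at the middle of its underside. The straightedge stands on it lengthways.
- key_grip (a point): Middle of the flat wing of the timer's winding key, 95 mm above the counter; the key stands upright in the middle of the top of the timer, a white box 90 x 90 x 60 mm fixed to the counter. The wing is a steel plate 50 mm long (point x), 12 mm thick (point y), 40 mm high (from 73 to 113 mm above the counter), turning about the vertical through this point (point z up).
- key (a joint): Winding of the timer key in rad, growing as the key is turned clockwise seen from above; slack at 0, fully wound against its stop at 8.0 (about one and a quarter turns). It is sprung and gets stiffer (about 0.13 to 0.22 N m), but friction in the clockwork holds it wherever it is let go. It starts between 0 and 0.8.
- jar1: Specimen jar, loose, upright: a clear round pot with amber contents and white lid, 54 mm diameter, 60 mm high, about 80 g, smooth and sliding easily. Origin at the centre of its underside, z up. Some of the six jars may be absent (None).
- jar2: Specimen jar, loose, upright: a clear round pot with amber contents and white lid, 54 mm diameter, 60 mm high, about 80 g, smooth and sliding easily. Origin at the centre of its underside, z up. Some of the six jars may be absent (None).
- jar3: Specimen jar, loose, upright: a clear round pot with amber contents and white lid, 54 mm diameter, 60 mm high, about 80 g, smooth and sliding easily. Origin at the centre of its underside, z up. Some of the six jars may be absent (None).
- jar4: Specimen jar, loose, upright: a clear round pot with amber contents and white lid, 54 mm diameter, 60 mm high, about 80 g, smooth and sliding easily. Origin at the centre of its underside, z up. Some of the six jars may be absent (None).
- jar5: Specimen jar, loose, upright: a clear round pot with amber contents and white lid, 54 mm diameter, 60 mm high, about 80 g, smooth and sliding easily. Origin at the centre of its underside, z up. Some of the six jars may be absent (None).
- jar6: Specimen jar, loose, upright: a clear round pot with amber contents and white lid, 54 mm diameter, 60 mm high, about 80 g, smooth and sliding easily. Origin at the centre of its underside, z up. Some of the six jars may be absent (None).
- reagent: Bystander: reagent bottle, 60 mm diameter, 130 mm high. Origin at the centre of its underside. Leave it alone.
- canister: Bystander: test-strip canister, 48 mm diameter, 100 mm high. Origin at the centre of its underside. Leave it alone.
- petri: Bystander: closed petri dish, 60 mm diameter, 16 mm high. Origin at the centre of its underside. Leave it alone.
- slidebox: Bystander: slide box 50 x 90 x 30 mm. Origin at the centre of its underside. Leave it alone.
- washbottle: Bystander: wash bottle, 64 mm diameter, 140 mm high. Origin at the centre of its underside. Leave it alone.

How it is judged:
On the way, in this order (a step that is already met when the one before it is completed fails the run):
1. all jars stand upright and fully inside the bay (x of jar1 in the frame of bay between -0.09 and 0.09 m and y of jar1 in the frame of bay between -0.078 and 0.078 m and angle between each of jar1, jar2, jar3, jar4, jar5, jar6's own z axis and vertical below 0.2 rad and x of jar2 in the frame of bay between -0.09 and 0.09 m and y of jar2 in the frame of bay between -0.078 and 0.078 m and x of jar3 in the frame of bay between -0.09 and 0.09 m and y of jar3 in the frame of bay between -0.078 and 0.078 m and x of jar4 in the frame of bay between -0.09 and 0.09 m and y of jar4 in the frame of bay between -0.078 and 0.078 m and x of jar5 in the frame of bay between -0.09 and 0.09 m and y of jar5 in the frame of bay between -0.078 and 0.078 m and x of jar6 in the frame of bay between -0.09 and 0.09 m and y of jar6 in the frame of bay between -0.078 and 0.078 m), for 0.2 s.
2. the timer key is then wound to its stop (value of joint key above 7.75 rad), for 0.2 s.
At the end, for the whole second after the job is handed in: Every jar present upright (0.2 rad) and fully inside the bay (centre within 90 mm across and 78 mm along of its middle), key beyond 7.75 rad, straightedge upright on its mat (within 30 mm along, 25 mm across, 0.17 rad), all at rest (all of step 1 and value of joint key above 7.75 rad and x of straightedge in the frame of mat between -0.03 and 0.03 m and y of straightedge in the frame of mat between -0.025 and 0.025 m and angle between the x axis of straightedge and the x axis of mat, either way round below 0.17 rad and angle between straightedge's own z axis and vertical below 0.1 rad and linear speed of each of straightedge, jar1, jar2, jar3, jar4, jar5, jar6 below 0.02 m/s); the robot touches nothing.
It fails at once if a jar is touched by the gripper or arm (more than 1 N) (contact force between any of the fingers, the arm and jar1 above 1 N or contact force between any of the fingers, the arm and jar2 above 1 N or contact force between any of the fingers, the arm and jar3 above 1 N or contact force between any of the fingers, the arm and jar4 above 1 N or contact force between any of the fingers, the arm and jar5 above 1 N or contact force between any of the fingers, the arm and jar6 above 1 N).
It fails at once if another thing on the bench is moved more than 30 mm (distance of any of reagent, canister, petri, slidebox, washbottle from where it was at the start of the episode above 0.03 m).
Of jar1, jar2, jar3, jar4, jar5, jar6 only 4 to 6 are there at a start; the rules pass over those that are not, and their reading is None.
At some moment in a run one of jar1, jar2, jar3, jar4, jar5, jar6 may be knocked a few centimetres aside while the robot is not near it.
It also fails if it takes over 210 s, if anything falls off the work surface, if the arm or the gripper's body presses on something with over 40 N, if the wrist force passes 120 N, or if a joint passes its speed limit or range.

## Working session

There is one attempt and no reset: what is moved stays moved. The work goes in short steps, Python scripts to look and compute and a tool call to move; the robot and the scene stay as the last step left them, time stands still between calls to the robot, and variables do not carry over. Pictures are saved under pics/ and viewed, at most 14 in all, crops included, and the job is handed in when it is done.

Besides the shell and the picture viewer there is one more tool, called after "Emit:" as name([rows], argument=value, ...), one row to a line, values as JSON. jog_arm: Moves the arm, as the interface text tells. Shifts and turns lie within -1 to 1; 1 stands for 2 cm of shift or 8 degrees of turn. Its arguments: {"type":"object","properties":{"steps":{"type":"array"},"grip_force":{"type":"number"}},"required":["steps"]}

```bash
mkdir -p pics
cat > h.py <<'E'
import numpy as np, cv2
from scipy.spatial.transform import Rotation as R
from station import observe, capture, sign_off, find_in
def Rm(c):
    q=np.array(c["attitude"]);
    return R.from_quat([q[1],q[2],q[3],q[0]]).as_matrix() if q.size==4 else q
def cloud(c):
    f=200/np.tan(np.radians(c["vfov"])/2)
    z=c["range_z"]; v,u=np.mgrid[0:400,0:640]
    P=np.stack([(u-c["cx"])/f*z,-(v-c["cy"])/f*z,-z],-1)@Rm(c).T+np.array(c["position"])
    P[z<=0]=np.nan
    return P
def pix(c,p):
    f=200/np.tan(np.radians(c["vfov"])/2)
    q=(np.array(p)-c["position"])@Rm(c)
    return c["cx"]+f*q[0]/-q[2], c["cy"]-f*q[1]/-q[2]
E
python3 - <<'E'
from h import *
ims=[]
for n in ["scene","top"]:
    c=capture(n); cv2.imwrite(f"pics/{n}0.png",c["image"])
    print(n,{k:v for k,v in c.items() if k not in("image","range_z")})
    for t in ["bay","straightedge","mat","key_grip","jar1","reagent","canister","petri","slidebox","washbottle"]:
        print(t,[(np.round(d["centre"],3).tolist(),round(d["p"],2)) for d in find_in(t,n)[:8]])
print(observe())
E
```

```text
scene {'vfov': 45.70333674856638, 'cx': 323.8614224460919, 'cy': 204.7696059047298, 'position': array([1.21788743, 0.62531698, 1.10050245]), 'attitude': array([0.3508904 , 0.13950405, 0.33031579, 0.86504683])}
bay [([0.57, 0.283, 0.001], 0.81)]
straightedge [([0.582, -0.359, 0.03], 0.57), ([0.509, -0.028, 0.055], 0.35)]
mat [([0.617, -0.341, 0.002], 0.67), ([0.524, 0.05, 0.056], 0.33), ([0.646, -0.097, 0.06], 0.24)]
key_grip [([0.414, -0.342, 0.098], 0.66)]
jar1 [([0.656, 0.047, 0.057], 0.91), ([0.649, -0.098, 0.057], 0.91), ([0.526, 0.046, 0.06], 0.81), ([0.504, -0.102, 0.05], 0.6), ([0.51, -0.025, 0.056], 0.59), ([0.651, -0.022, 0.06], 0.57), ([0.617, -0.337, 0.004], 0.23)]
reagent [([0.397, 0.326, 0.075], 0.64)]
canister [([0.378, 0.261, 0.074], 0.66)]
petri [([0.353, 0.177, 0.018], 0.72)]
slidebox [([0.774, -0.246, 0.034], 0.58)]
washbottle [([0.777, 0.226, 0.088], 0.95)]
top {'vfov': 46.9025523434113, 'cx': 325.51639370407713, 'cy': 202.34751968287182, 'position': array([ 0.41477875, -0.00442777,  1.33515311]), 'attitude': array([-0.70471398, -0.03294282,  0.04268294,  0.7074398
[... 753 characters left out ...]
, 'joint_pos': array([-1.34018695,  0.33319305,  0.03990384,  1.46545714, -0.01339038,
        1.343315  , -0.05851286]), 'dq': array([-0.00041489,  0.00014201, -0.00013282, -0.00183296, -0.00146144,
       -0.00060284, -0.00028385]), 'joint_efforts': array([ 9.55959986e-04, -6.58327246e+01,  1.36338629e+00, -4.05811572e+01,
        1.66937930e-02,  2.85961374e-03, -5.50343805e-05]), 'tcp_pos': array([0.21051082, 0.61490435, 0.23128445]), 'tcp_rot': array([-4.23862072e-06,  1.64180831e-01,  9.86430257e-01, -5.32248798e-05]), 'ft_force': array([0.40284056, 0.26665785, 0.7821113 ]), 'ft_torque': array([-0.0229146 ,  0.03359211,  0.03707224]), 'grasp_force': 0.0, 'opening': 0.08530508502546433}
```

View pics/top0.png

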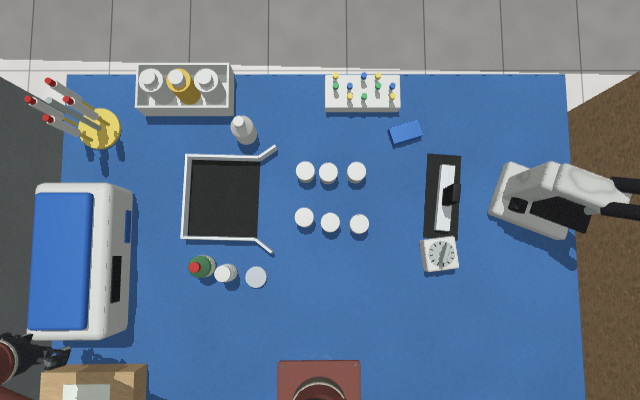

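View pics/scene0.png

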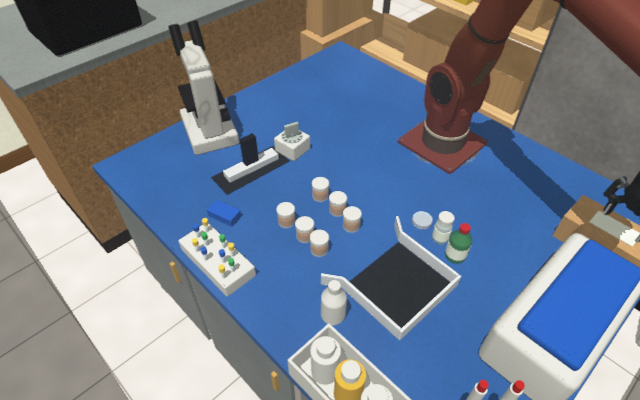

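```bash
cat >> h.py <<'E'
def rect(P,m,lo,hi,box):
    s=m&(P[...,2]>lo)&(P[...,2]<hi)&(P[...,0]>box[0])&(P[...,0]<box[1])&(P[...,1]>box[2])&(P[...,1]<box[3])
    q=P[s][:,:2]
    (x,y),(w,h),a=cv2.minAreaRect((q*1000).astype(np.float32))
    return s.sum(),np.round([x,y,w,h,a],1),np.round(np.median(P[s],0),4)
E
python3 - <<'E'
from h import *
c=capture("top");P=cloud(c);al=np.ones((400,640),bool)
dark=c["image"].max(2)<70
print("fin",rect(P,al,.115,.14,(.45,.7,-.45,-.28)))
print("bar",rect(P,al,.018,.035,(.42,.72,-.45,-.28)))
print("mat",rect(P,dark,-.01,.012,(.4,.72,-.45,-.24)))
print("key",rect(P,al,.1,.12,(.3,.5,-.45,-.25)))
print("timer",rect(P,al,.053,.068,(.3,.5,-.45,-.25)))
print("bay",rect(P,al,.038,.052,(.4,.72,.08,.42)))
print("baywall>0.18",rect(P,al,.038,.052,(.4,.72,.20,.42)))
s=(P[...,2]>.05)&(P[...,2]<.075)&(P[...,0]>.42)&(P[...,0]<.72)&(P[...,1]>-.2)&(P[...,1]<.12)
n,l,st,_=cv2.connectedComponentsWithStats(s.astype(np.uint8))
for i in range(1,n):
    if st[i,4]>50:
        (x,y),r=cv2.minEnclosingCircle((P[l==i][:,:2]*1000).astype(np.float32)); print(st[i,4],round(x),round(y),round(r),np.round(np.nanmean(P[l==i],0),3))
E
```

```text
fin (np.int64(180), array([ 568.9, -365.7,   23.5,   49.7,   80.7]), array([ 0.5679, -0.3636,  0.1316]))
bar (np.int64(764), array([ 537.7, -355.9,   69.9,  258.1,   73.5]), array([ 0.5468, -0.3613,  0.0276]))
mat (np.int64(1553), array([ 576.1, -363.6,  100.7,  246.9,   85.4]), array([ 0.5791, -0.3419,  0.0025]))
key (np.int64(103), array([ 408.4, -340.2,   12.4,   49.8,   72.5]), array([ 0.4077, -0.339 ,  0.1117]))
timer (np.int64(888), array([ 408.4, -339.7,   89.8,   90.5,    7.2]), array([ 0.4076, -0.332 ,  0.0606]))
bay (np.int64(831), array([561.2, 253.2, 256.8, 320.9,  88.5]), array([0.5701, 0.3071, 0.044 ]))
baywall>0.18 (np.int64(645), array([546.9, 290.3, 183.4, 290.2,  88.5]), array([0.5698, 0.3496, 0.0439]))
289 642 35 27 [0.641 0.035 0.059]
290 638 -29 27 [ 0.637 -0.029  0.059]
288 640 -109 27 [ 0.64  -0.109  0.059]
288 511 38 27 [0.511 0.038 0.06 ]
289 496 -34 27 [ 0.496 -0.034  0.059]
295 493 -115 27 [ 0.492 -0.115  0.059]
```

Both pictures agree. Top shows the bay at about (222,198) opening right, and six jars in two columns between x 304 and 359 (rows about 172 and 220). The straightedge and fin are at (446,192), with the timer at (440,254). Next I'll refine the yaws and check obstacle heights along the path.

Run:
```python
from h import *
c=capture("top");P=cloud(c);im=c["image"].astype(int)
br=im.min(2)>120; dark=im.max(2)<60
print("bar",rect(P,br,.018,.035,(.46,.72,-.45,-.28)))
print("mat",rect(P,dark,-.01,.012,(.44,.72,-.45,-.24)))
print("bayfloor",rect(P,dark,-.01,.008,(.43,.72,.17,.40)))
x,y,z=P[...,0],P[...,1],P[...,2]
for lab,m in [("back",(y>.36)&(y<.41)&(x>.48)&(x<.67)),("sideHi",(x>.67)&(x<.72)&(y>.22)&(y<.37)),("sideLo",(x>.43)&(x<.475)&(y>.22)&(y<.37))]:
    q=P[m&(z>.038)&(z<.052)]; a=cv2.fitLine((q[:,:2]).astype(np.float32),cv2.DIST_HUBER,0,.01,.01).ravel(); print(lab,len(q),a.round(4),np.degrees(np.arctan2(a[1],a[0])).round(2))
for y0 in np.arange(.8,.0,-.1):
    print(round(y0,1),[ (round(x0,1),np.round(np.nanmax(z[(abs(x-x0)<.05)&(abs(y-y0)<.05)],initial=-1),2)) for x0 in (.2,.3,.4,.5,.6,.7)])
```

```text
bar (np.int64(741), array([ 569. , -365.7,   41.6,  189.5,   83.2]), array([ 0.5551, -0.3614,  0.0274]))
mat (np.int64(1494), array([ 576. , -363.5,   99.8,  246.2,   85.6]), array([ 0.5814, -0.3412,  0.0026]))
bayfloor (np.int64(5115), array([573.2, 273. , 199.5, 221.1,  88.2]), array([5.716e-01, 2.732e-01, 2.000e-04]))
back 221 [ 0.9994 -0.0334  0.5964  0.3743] -1.91
sideHi 167 [0.0199 0.9998 0.6871 0.2952] 88.86
sideLo 154 [0.0286 0.9996 0.4545 0.282 ] 88.36
0.8 [(0.2, np.float64(-0.01)), (0.3, np.float64(-1.0)), (0.4, np.float64(-1.0)), (0.5, np.float64(-1.0)), (0.6, np.float64(-1.0)), (0.7, np.float64(-0.01))]
0.7 [(0.2, np.float64(0.34)), (0.3, np.float64(0.19)), (0.4, np.float64(0.19)), (0.5, np.float64(0.19)), (0.6, np.float64(0.19)), (0.7, np.float64(0.25))]
0.6 [(0.2, np.float64(0.47)), (0.3, np.float64(0.43)), (0.4, np.float64(0.19)), (0.5, np.float64(0.19)), (0.6, np.float64(0.19)), (0.7, np.float64(0.27))]
0.5 [(0.2, np.float64(0.65)), (0.3, np.float64(0.16)), (0.4, np.float64(0.16)), (0.5, np.float64(0.17)), (0.6, np.float64(0.16)), (0.7, np.float64(0.01))]
0.4 [(0.2, np.float64(0.65)), (0.3, np.float64(0.01)), (0.4, np.float64(0.01)), (0.5, np.float64(0.05)), (0.6, np.float64(0.05)), (0.7, np.float64(0.05))]
0.3 [(0.2, np.float64(0.01)), (0.3, np.float64(0.11)), (0.4, np.float64(0.14)), (0.5, np.float64(0.05)), (0.6, np.float64(0.01)), (0.7, np.float64(0.05))]
0.2 [(0.2, np.float64(0.01)), (0.3, np.float64(0.1)), (0.4, np.float64(0.11)), (0.5, np.float64(0.05)), (0.6, np.float64(0.01)), (0.7, np.float64(0.14))]
0.1 [(0.2, np.float64(0.01)), (0.3, np.float64(0.02)), (0.4, np.float64(0.05)), (0.5, np.float64(0.07)), (0.6, np.float64(0.06)), (0.7, np.float64(0.07))]
```

Emit:
jog_arm([
  {"slide": [1, -1, 0.2], "rot": [0, 0, 0], "fingers": -1},
  {"slide": [1, -1, 0.2], "rot": [0, 0, 0], "fingers": -1},
  {"slide": [1, -1, 0.2], "rot": [0, 0, 0], "fingers": -1},
  {"slide": [1, -1, 0.2], "rot": [0, 0, 0], "fingers": -1},
  {"slide": [1, -1, 0.2], "rot": [0, 0, 0], "fingers": -1},
])

```text
t: 1.82
tcp_pos: [0.3111, 0.5142, 0.2515]
tcp_rot: [0.0, 0.164, 0.986, 0.0]
ft_force: [0.6, 0.8, -0.1]
opening: 0.0854
grasp_force: 0.0
```

Emit:
jog_arm([
  {"slide": [1, -1, 0], "rot": [0, 0, 0.3], "fingers": -1},
  {"slide": [1, -1, 0], "rot": [0, 0, 0.3], "fingers": -1},
  {"slide": [1, -1, 0], "rot": [0, 0, 0.3], "fingers": -1},
  {"slide": [1, -1, 0], "rot": [0, 0, 0.3], "fingers": -1},
  {"slide": [1, -1, 0], "rot": [0, 0, 0.3], "fingers": -1},
])

```text
t: 2.45
tcp_pos: [0.4111, 0.4142, 0.2514]
tcp_rot: [0.0, 0.059, 0.998, 0.0]
ft_force: [0.2, 0.9, 0.1]
opening: 0.0853
grasp_force: 0.0
```

Emit:
jog_arm([
  {"slide": [1, -1, 0], "rot": [0, 0, 0], "fingers": -1},
  {"slide": [1, -1, 0], "rot": [0, 0, 0], "fingers": -1},
  {"slide": [1, -1, 0], "rot": [0, 0, 0], "fingers": -1},
  {"slide": [1, -1, 0], "rot": [0, 0, 0], "fingers": -1},
  {"slide": [1, -1, 0], "rot": [0, 0, 0], "fingers": -1},
])

```text
t: 3.08
tcp_pos: [0.5111, 0.3143, 0.2514]
tcp_rot: [0.0, 0.06, 0.998, 0.0]
ft_force: [0.6, -0.4, 0.7]
opening: 0.0855
grasp_force: 0.0
```

Emit:
jog_arm([
  {"slide": [1, -1, 0], "rot": [0, 0, 0], "fingers": -1},
  {"slide": [1, -1, 0], "rot": [0, 0, 0], "fingers": -1},
  {"slide": [0.9, -1, 0], "rot": [0, 0, 0], "fingers": -1},
  {"slide": [0, -1, 0], "rot": [0, 0, 0], "fingers": -1},
  {"slide": [0, -1, 0], "rot": [0, 0, 0], "fingers": -1},
])

```text
t: 3.7
tcp_pos: [0.568, 0.2141, 0.2512]
tcp_rot: [-0.0, 0.06, 0.998, -0.0]
ft_force: [-0.7, 0.2, 0.2]
opening: 0.0854
grasp_force: 0.0
```

Emit:
jog_arm([
  {"slide": [0, -1, 0], "rot": [0, 0, 0], "fingers": -1},
  {"slide": [0, -1, 0], "rot": [0, 0, 0], "fingers": -1},
  {"slide": [0, -1, 0], "rot": [0, 0, 0], "fingers": -1},
  {"slide": [0, -1, 0], "rot": [0, 0, 0], "fingers": -1},
  {"slide": [0, -1, 0], "rot": [0, 0, 0], "fingers": -1},
])

```text
t: 4.32
tcp_pos: [0.5685, 0.1136, 0.2513]
tcp_rot: [0.0, 0.06, 0.998, -0.0]
ft_force: [0.0, -0.1, 0.4]
opening: 0.0855
grasp_force: 0.0
```

Emit:
jog_arm([
  {"slide": [0, -1, 0], "rot": [0, 0, 0], "fingers": -1},
  {"slide": [0, -1, 0], "rot": [0, 0, 0], "fingers": -1},
  {"slide": [0, -1, 0], "rot": [0, 0, 0], "fingers": -1},
  {"slide": [0, -1, 0], "rot": [0, 0, 0], "fingers": -1},
  {"slide": [0, -1, 0], "rot": [0, 0, 0], "fingers": -1},
])

```text
t: 4.95
tcp_pos: [0.5685, 0.0136, 0.2513]
tcp_rot: [-0.0, 0.06, 0.998, -0.0]
ft_force: [-0.3, 0.3, 0.1]
opening: 0.085
grasp_force: 0.0
```

Emit:
jog_arm([
  {"slide": [0, -1, 0], "rot": [0, 0, 0], "fingers": -1},
  {"slide": [0, -1, 0], "rot": [0, 0, 0], "fingers": -1},
  {"slide": [0, -1, 0], "rot": [0, 0, 0], "fingers": -1},
  {"slide": [0, -1, 0], "rot": [0, 0, 0], "fingers": -1},
  {"slide": [0, -1, 0], "rot": [0, 0, 0], "fingers": -1},
])

```text
t: 5.58
tcp_pos: [0.5684, -0.0864, 0.2513]
tcp_rot: [0.0, 0.06, 0.998, -0.0]
ft_force: [-0.3, -0.3, 0.8]
opening: 0.0858
grasp_force: 0.0
```

Emit:
jog_arm([
  {"slide": [0, -1, 0], "rot": [0, 0, 0], "fingers": -1},
  {"slide": [0, -1, 0], "rot": [0, 0, 0], "fingers": -1},
  {"slide": [0, -1, 0], "rot": [0, 0, 0], "fingers": -1},
  {"slide": [0, -1, 0], "rot": [0, 0, 0], "fingers": -1},
  {"slide": [0, -1, 0], "rot": [0, 0, 0], "fingers": -1},
])

```text
t: 6.2
tcp_pos: [0.5683, -0.1864, 0.2513]
tcp_rot: [-0.0, 0.06, 0.998, -0.0]
ft_force: [0.4, -0.1, -0.9]
opening: 0.0854
grasp_force: 0.0
```

Emit:
jog_arm([
  {"slide": [0, -1, 0], "rot": [0, 0, 0], "fingers": -1},
  {"slide": [0, -1, 0], "rot": [0, 0, 0], "fingers": -1},
  {"slide": [0, -1, 0], "rot": [0, 0, 0], "fingers": -1},
  {"slide": [0, -1, 0], "rot": [0, 0, 0], "fingers": -1},
  {"slide": [0, -1, 0], "rot": [0, 0, 0], "fingers": -1},
])

```text
t: 6.82
tcp_pos: [0.5682, -0.2863, 0.2513]
tcp_rot: [-0.0, 0.06, 0.998, -0.0]
ft_force: [-0.4, 1.1, -0.9]
opening: 0.0854
grasp_force: 0.0
```

Emit:
jog_arm([
  {"slide": [0, -1, 0], "rot": [0, 0, 0], "fingers": -1},
  {"slide": [0, -1, 0], "rot": [0, 0, 0], "fingers": -1},
  {"slide": [0, -1, 0], "rot": [0, 0, 0], "fingers": -1},
  {"slide": [0, -1, 0], "rot": [0, 0, 0], "fingers": -1},
  {"slide": [0, 0, 0], "rot": [0, 0, 0], "fingers": -1},
])

```text
t: 7.45
tcp_pos: [0.5676, -0.3674, 0.2511]
tcp_rot: [-0.0, 0.062, 0.998, -0.001]
ft_force: [0.6, 0.1, -1.0]
opening: 0.0853
grasp_force: 0.0
```

Emit:
jog_arm([
  {"slide": [0, 0, -1], "rot": [0, 0, 0], "fingers": -1},
  {"slide": [0, 0, -1], "rot": [0, 0, 0], "fingers": -1},
  {"slide": [0, 0, -1], "rot": [0, 0, 0], "fingers": -1},
  {"slide": [0, 0, -1], "rot": [0, 0, 0], "fingers": -1},
  {"slide": [0, 0, -1], "rot": [0, 0, 0], "fingers": -1},
])

```text
t: 8.07
tcp_pos: [0.5684, -0.3648, 0.1497]
tcp_rot: [-0.0, 0.06, 0.998, 0.0]
ft_force: [0.1, -0.5, 0.4]
opening: 0.0854
grasp_force: 0.0
```

Emit:
jog_arm([
  {"slide": [0, 0, -1], "rot": [0, 0, 0], "fingers": -1},
  {"slide": [0, 0, -1], "rot": [0, 0, 0], "fingers": -1},
  {"slide": [0, 0, -0.9], "rot": [0, 0, 0], "fingers": -1},
  {"slide": [0, 0, 0], "rot": [0, 0, 0], "fingers": 1},
  {"slide": [0, 0, 0], "rot": [0, 0, 0], "fingers": 1},
], grip_force=80)

```text
t: 8.7
tcp_pos: [0.5688, -0.3654, 0.0939]
tcp_rot: [0.0, 0.06, 0.998, -0.0]
ft_force: [0.1, 0.5, -0.0]
opening: 0.0514
grasp_force: 0.0
```

Emit:
jog_arm([
  {"slide": [0, 0, 0], "rot": [0, 0, 0], "fingers": 1},
  {"slide": [0, 0, 0], "rot": [0, 0, 0], "fingers": 1},
  {"slide": [0, 0, 0], "rot": [0, 0, 0], "fingers": 1},
  {"slide": [0, 0, 0], "rot": [0, 0, 0], "fingers": 1},
  {"slide": [0, 0, 0], "rot": [0, 0, 0], "fingers": 1},
])

```text
t: 9.32
tcp_pos: [0.569, -0.3656, 0.0943]
tcp_rot: [0.001, 0.06, 0.998, -0.0]
ft_force: [0.5, -1.1, 6.1]
opening: 0.0214
grasp_force: 79.2
```

Emit:
jog_arm([
  {"slide": [0, 0, 0.5], "rot": [0, 0, 0], "fingers": 1},
  {"slide": [0, 0, 0], "rot": [0, 0, 0], "fingers": 1},
  {"slide": [0, 0, 0], "rot": [0, 0, 0], "fingers": 1},
])

```text
t: 9.7
tcp_pos: [0.5683, -0.3648, 0.103]
tcp_rot: [-0.0, 0.06, 0.998, 0.0]
ft_force: [0.3, 0.4, -3.3]
opening: 0.0211
grasp_force: 78.5
```

```bash
cat > look.py <<'E'
from h import *
import sys
c=capture("top");P=cloud(c)
print({k:np.round(v,3) for k,v in observe().items() if k in("t","tcp_pos","tcp_rot","ft_force","opening","joint_pos")})
cv2.imwrite(f"pics/{sys.argv[1]}.png",c["image"])
im=c["image"].astype(int)
s=(P[...,2]>.05)&(P[...,2]<.07)&(P[...,0]>.42)&(P[...,0]<.72)&(P[...,1]>-.2)&(P[...,1]<.37)&(im.min(2)>110)
n,l,st,_=cv2.connectedComponentsWithStats(s.astype(np.uint8))
for i in range(1,n):
    if st[i,4]>40:
        (x,y),r=cv2.minEnclosingCircle((P[l==i][:,:2]*1000).astype(np.float32)); print("jar",st[i,4],round(x),round(y),round(r))
E
cat > sc.py <<'E'
from h import *
import sys
c=capture("scene"); cv2.imwrite(f"pics/{sys.argv[1]}.png",c["image"])
E
python3 look.py t1; python3 sc.py s1
```

```text
{'t': np.float64(9.75), 'joint_pos': array([ 0.071,  0.53 ,  0.598,  1.567, -0.318,  1.145,  2.188]), 'tcp_pos': array([ 0.568, -0.365,  0.103]), 'tcp_rot': array([-0.   ,  0.06 ,  0.998,  0.   ]), 'ft_force': array([-0.269,  0.648, -2.256]), 'opening': np.float64(0.021)}
jar 285 642 36 27
jar 283 638 -30 27
jar 289 640 -109 27
jar 290 512 39 27
jar 291 497 -34 27
jar 292 493 -115 27
```

View pics/s1.png

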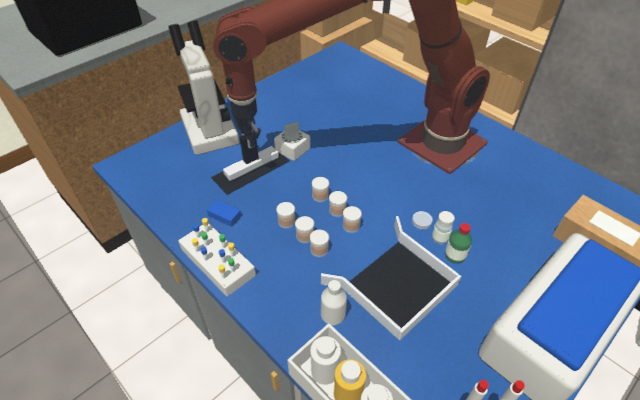

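Emit:
jog_arm([
  {"slide": [0, 1, 0], "rot": [0, 0, 0.1], "fingers": 1},
  {"slide": [0, 1, 0], "rot": [0, 0, 0.1], "fingers": 1},
  {"slide": [0, 1, 0], "rot": [0, 0, 0.1], "fingers": 1},
  {"slide": [0, 1, 0], "rot": [0, 0, 0.1], "fingers": 1},
  {"slide": [0, 1, 0], "rot": [0, 0, 0.1], "fingers": 1},
])

```text
t: 10.42
tcp_pos: [0.5686, -0.2633, 0.1034]
tcp_rot: [0.0, 0.025, 1.0, 0.0]
ft_force: [0.6, -0.8, -2.2]
opening: 0.0209
grasp_force: 78.7
```

Emit:
jog_arm([
  {"slide": [0, 1, 0], "rot": [0, 0, 0.1], "fingers": 1},
  {"slide": [0, 1, 0], "rot": [0, 0, 0], "fingers": 1},
  {"slide": [0, 0.5, -0.2], "rot": [0, 0, 0], "fingers": 1},
  {"slide": [0, 0, -0.2], "rot": [0, 0, 0], "fingers": 1},
  {"slide": [0, 0, 0], "rot": [0, 0, 0], "fingers": 1},
])

```text
t: 11.05
tcp_pos: [0.568, -0.2159, 0.0948]
tcp_rot: [-0.0, 0.019, 1.0, -0.0]
ft_force: [0.3, -0.4, -2.9]
opening: 0.0209
grasp_force: 78.7
```

```bash
python3 look.py t2
python3 - <<'E'
from h import *
c=capture("top");P=cloud(c)
print(rect(P,c["image"].min(2)>120,.015,.035,(.44,.70,-.28,-.145)))
E
```

```text
{'t': np.float64(11.1), 'joint_pos': array([-0.167,  0.394,  0.569,  1.752, -0.238,  1.066,  2.016]), 'tcp_pos': array([ 0.568, -0.216,  0.095]), 'tcp_rot': array([-0.   ,  0.019,  1.   , -0.   ]), 'ft_force': array([ 0.101, -0.126, -2.274]), 'opening': np.float64(0.021)}
jar 285 642 36 27
jar 287 638 -29 27
jar 286 640 -109 27
jar 289 511 38 27
jar 291 497 -34 27
jar 293 493 -114 27
(np.int64(215), array([ 603.1, -213.5,   38.1,  119.9,   84. ]), array([ 0.6369, -0.209 ,  0.0282]))
```

View pics/t2.png

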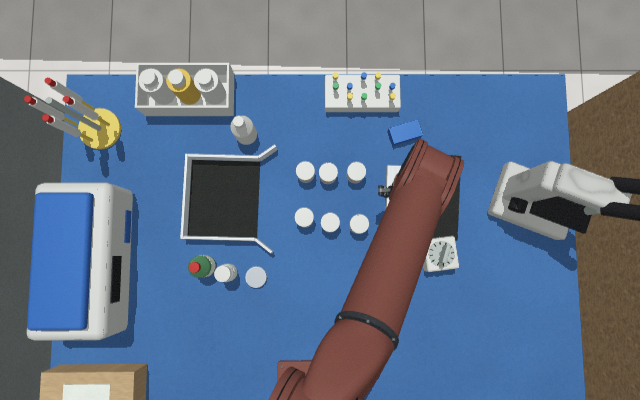

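The bar is held square at about pixel (393,190), behind both jar columns, and nothing else has moved. I'll push slowly.

Emit:
jog_arm([
  {"slide": [0, 0.7, 0], "rot": [0, 0, 0], "fingers": 1},
  {"slide": [0, 0.7, 0], "rot": [0, 0, 0], "fingers": 1},
  {"slide": [0, 0.6, 0], "rot": [0, 0, 0], "fingers": 1},
  {"slide": [0, 0.5, 0], "rot": [0, 0, 0], "fingers": 1},
  {"slide": [0, 0.5, 0], "rot": [0, 0, 0], "fingers": 1},
])

```text
t: 11.78
tcp_pos: [0.5685, -0.1543, 0.0954]
tcp_rot: [0.0, 0.018, 1.0, -0.0]
ft_force: [0.4, -0.8, -2.3]
opening: 0.0214
grasp_force: 78.8
```

Emit:
jog_arm([
  {"slide": [0, 0.5, 0], "rot": [0, 0, 0], "fingers": 1},
  {"slide": [0, 0.5, 0], "rot": [0, 0, 0], "fingers": 1},
  {"slide": [0, 0.5, 0], "rot": [0, 0, 0], "fingers": 1},
  {"slide": [0, 0.5, 0], "rot": [0, 0, 0], "fingers": 1},
  {"slide": [0, 0.5, 0], "rot": [0, 0, 0], "fingers": 1},
])

```text
t: 12.4
tcp_pos: [0.5685, -0.1047, 0.0954]
tcp_rot: [0.0, 0.018, 1.0, -0.0]
ft_force: [0.3, -2.7, -2.7]
opening: 0.0211
grasp_force: 78.8
```

Emit:
jog_arm([
  {"slide": [0, 0.5, 0], "rot": [0, 0, 0], "fingers": 1},
  {"slide": [0, 0.5, 0], "rot": [0, 0, 0], "fingers": 1},
  {"slide": [0, 0.5, 0], "rot": [0, 0, 0], "fingers": 1},
  {"slide": [0, 0.5, 0], "rot": [0, 0, 0], "fingers": 1},
  {"slide": [0, 0.5, 0], "rot": [0, 0, 0], "fingers": 1},
])

```text
t: 13.02
tcp_pos: [0.5685, -0.0545, 0.0953]
tcp_rot: [-0.0, 0.018, 1.0, -0.0]
ft_force: [-0.6, -2.6, -2.1]
opening: 0.0211
grasp_force: 78.9
```

```bash
python3 look.py t3; python3 sc.py s3
```

```text
{'t': np.float64(13.075), 'joint_pos': array([-0.422,  0.31 ,  0.517,  1.841, -0.177,  1.037,  1.701]), 'tcp_pos': array([ 0.569, -0.053,  0.095]), 'tcp_rot': array([-0.   ,  0.018,  1.   ,  0.   ]), 'ft_force': array([ 1.157, -0.84 , -2.543]), 'opening': np.float64(0.021)}
jar 668 649 58 65
jar 592 511 71 54
```

View pics/s3.png

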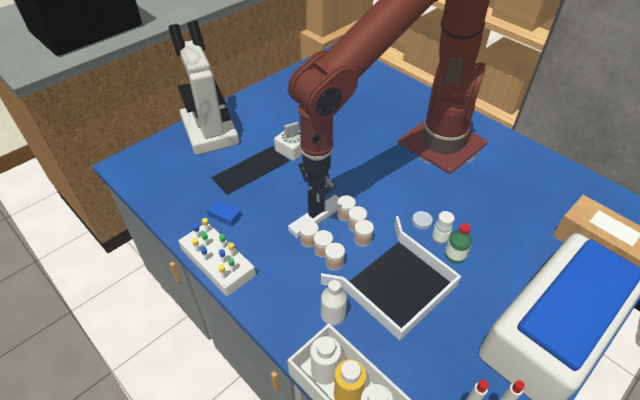

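The jars are upright in two columns ahead of the bar, around pixels (322,243) and (355,220). Carrying on.

Emit:
jog_arm([
  {"slide": [0, 0.5, 0], "rot": [0, 0, 0], "fingers": 1},
  {"slide": [0, 0.5, 0], "rot": [0, 0, 0], "fingers": 1},
  {"slide": [0, 0.5, 0], "rot": [0, 0, 0], "fingers": 1},
  {"slide": [0, 0.5, 0], "rot": [0, 0, 0], "fingers": 1},
  {"slide": [0, 0.5, 0], "rot": [0, 0, 0], "fingers": 1},
])

```text
t: 13.75
tcp_pos: [0.5684, -0.0042, 0.0953]
tcp_rot: [-0.0, 0.018, 1.0, 0.0]
ft_force: [0.5, -2.5, -3.3]
opening: 0.0211
grasp_force: 78.8
```

```bash
python3 - <<'E'
s=open('look.py').read(); i=s.index("n,l,st")
s=s[:i]+'''g=cv2.distanceTransform(s.astype(np.uint8),cv2.DIST_L2,5)
pk=(g==cv2.dilate(g,np.ones((13,13))))&(g>5)
n,l,st,ce=cv2.connectedComponentsWithStats(pk.astype(np.uint8))
for i in range(1,n): print("jar",np.round(np.nanmean(P[l==i],0)*1000), np.round(g[l==i].max(),1))
'''
open('look.py','w').write(s)
E
python3 look.py t4
```

```text
{'t': np.float64(13.8), 'joint_pos': array([-0.493,  0.302,  0.495,  1.846, -0.166,  1.034,  1.604]), 'tcp_pos': array([ 0.568, -0.002,  0.095]), 'tcp_rot': array([-0.   ,  0.017,  1.   ,  0.   ]), 'ft_force': array([-0.493,  0.381, -2.523]), 'opening': np.float64(0.021)}
jar [644. 144.  57.] 9.2
jar [640.  92.  61.] 6.4
jar [536. 134.  61.] 8.8
jar [500. 101.  58.] 7.8
```

View pics/t4.png

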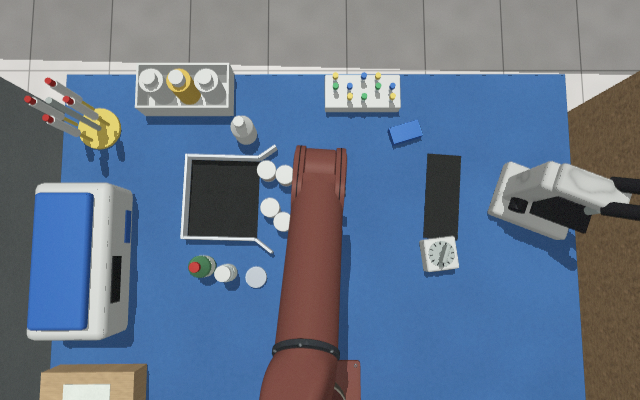

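Front jars are at the mouth (pixels (266,170), (270,208)), and the near column is bending slightly inward. Continuing.

Emit:
jog_arm([
  {"slide": [0, 0.5, 0], "rot": [0, 0, 0], "fingers": 1},
  {"slide": [0, 0.5, 0], "rot": [0, 0, 0], "fingers": 1},
  {"slide": [0, 0.5, 0], "rot": [0, 0, 0], "fingers": 1},
  {"slide": [0, 0.5, 0], "rot": [0, 0, 0], "fingers": 1},
  {"slide": [0, 0.5, 0], "rot": [0, 0, 0], "fingers": 1},
])

```text
t: 14.42
tcp_pos: [0.5685, 0.0457, 0.0953]
tcp_rot: [-0.0, 0.018, 1.0, 0.0]
ft_force: [-0.3, -1.8, -4.2]
opening: 0.0216
grasp_force: 78.8
```

Emit:
jog_arm([
  {"slide": [0, 0.5, 0], "rot": [0, 0, 0], "fingers": 1},
  {"slide": [0, 0.5, 0], "rot": [0, 0, 0], "fingers": 1},
  {"slide": [0, 0.5, 0], "rot": [0, 0, 0], "fingers": 1},
])

```text
t: 14.8
tcp_pos: [0.5685, 0.0757, 0.0953]
tcp_rot: [-0.0, 0.018, 1.0, 0.0]
ft_force: [0.5, -1.5, -3.1]
opening: 0.0212
grasp_force: 78.9
```

```bash
python3 look.py t5; python3 sc.py s5; python3 -c "
import cv2;a=cv2.imread('pics/s5.png')[130:380,200:520];cv2.imwrite('pics/s5c.png',cv2.resize(a,None,fx=2.2,fy=2.2))"
```

```text
{'t': np.float64(14.85), 'joint_pos': array([-0.599,  0.308,  0.457,  1.832, -0.157,  1.037,  1.456]), 'tcp_pos': array([0.568, 0.078, 0.095]), 'tcp_rot': array([-0.   ,  0.017,  1.   ,  0.   ]), 'ft_force': array([-0.4  ,  0.767, -2.365]), 'opening': np.float64(0.021)}
jar [649. 211.  61.] 6.6
```

View pics/s5c.png

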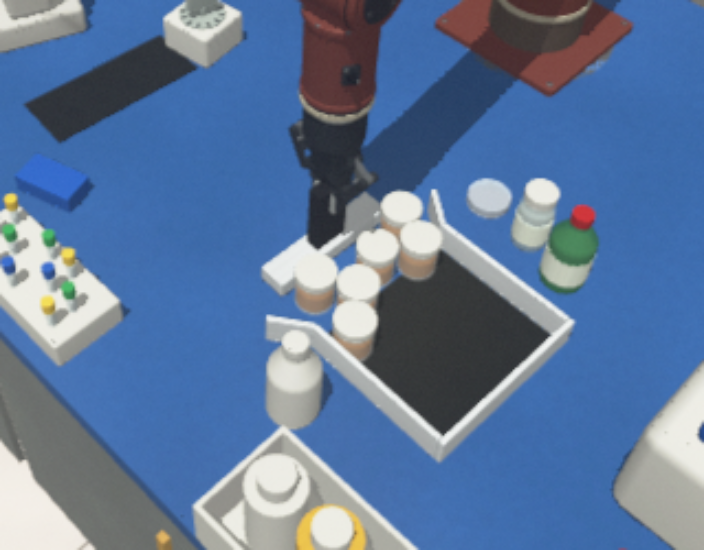

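```bash
cat > sj.py <<'E'
from h import *
c=capture("scene");P=cloud(c);im=c["image"].astype(int)
s=(P[...,2]>.053)&(P[...,2]<.066)&(P[...,0]>.44)&(P[...,0]<.71)&(P[...,1]>-.2)&(P[...,1]<.38)&(im.min(2)>100)
# orthographic plan, 2 mm/px
H=np.zeros((320,160),np.uint8)
q=P[s]; H[((q[:,1]+.22)*500).astype(int),((q[:,0]-.42)*500).astype(int)]=1
H=cv2.morphologyEx(H,cv2.MORPH_CLOSE,np.ones((5,5)))
g=cv2.distanceTransform(H,cv2.DIST_L2,5)
pk=(g==cv2.dilate(g,np.ones((17,17))))&(g>6)
n,l,st,ce=cv2.connectedComponentsWithStats(pk.astype(np.uint8))
for i in range(1,n): print("jar",(ce[i]*2+[420,-220]).round(),(g[l==i].max()*2).round())
print(observe()["t"],observe()["tcp_pos"].round(3))
E
python3 sj.py
```

```text
jar [484. 126.] 24.0
jar [636. 124.] 25.0
jar [554. 148.] 24.0
jar [614. 168.] 26.0
jar [504. 174.] 25.0
jar [655. 201.] 24.0
14.95 [0.569 0.076 0.095]
```

Emit:
jog_arm([
  {"slide": [0, 0.5, 0], "rot": [0, 0, 0], "fingers": 1},
  {"slide": [0, 0.5, 0], "rot": [0, 0, 0], "fingers": 1},
  {"slide": [0, 0.5, 0], "rot": [0, 0, 0], "fingers": 1},
  {"slide": [0, 0.5, 0], "rot": [0, 0, 0], "fingers": 1},
  {"slide": [0, 0.5, 0], "rot": [0, 0, 0], "fingers": 1},
])

```text
t: 15.58
tcp_pos: [0.5685, 0.1255, 0.0953]
tcp_rot: [0.0, 0.018, 1.0, -0.0]
ft_force: [-0.4, -1.0, -2.6]
opening: 0.0208
grasp_force: 79.0
```

```bash
python3 sj.py
```

```text
jar [638. 170.] 26.0
jar [488. 174.] 24.0
jar [555. 173.] 26.0
jar [599. 202.] 26.0
jar [520. 216.] 26.0
jar [658. 218.] 26.0
15.625 [0.568 0.127 0.095]
```

Emit:
jog_arm([
  {"slide": [0, 0.5, 0], "rot": [0, 0, 0], "fingers": 1},
  {"slide": [0, 0.5, 0], "rot": [0, 0, 0], "fingers": 1},
  {"slide": [0, 0.5, 0], "rot": [0, 0, 0], "fingers": 1},
  {"slide": [0, 0.5, 0], "rot": [0, 0, 0], "fingers": 1},
  {"slide": [0, 0.3, 0], "rot": [0, 0, 0], "fingers": 1},
])

```text
t: 16.25
tcp_pos: [0.5684, 0.1719, 0.0952]
tcp_rot: [-0.0, 0.018, 1.0, 0.0]
ft_force: [0.7, -3.4, -3.2]
opening: 0.0211
grasp_force: 78.9
```

```bash
python3 sj.py; python3 sc.py s6;python3 -c "
import cv2;a=cv2.imread('pics/s6.png')[130:380,200:520];cv2.imwrite('pics/s6c.png',cv2.resize(a,None,fx=2.2,fy=2.2))"
```

```text
jar [552. 218.] 26.0
jar [638. 216.] 26.0
jar [490. 222.] 25.0
jar [598. 248.] 25.0
jar [522. 260.] 26.0
jar [662. 264.] 25.0
16.3 [0.568 0.173 0.095]
```

View pics/s6c.png

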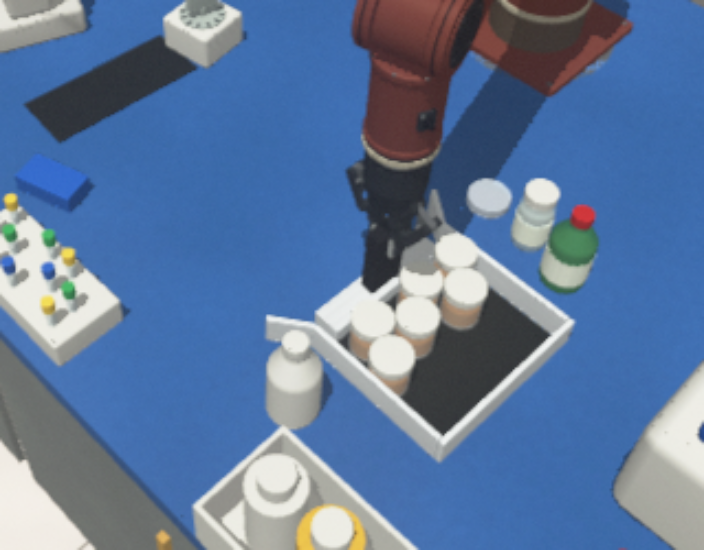

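All six jars are upright inside the bay. I'll push 15 mm further for margin, then back off and carry the bar home.

Emit:
jog_arm([
  {"slide": [0, 0.4, 0], "rot": [0, 0, 0], "fingers": 1},
  {"slide": [0, 0.35, 0], "rot": [0, 0, 0], "fingers": 1},
  {"slide": [0, 0, 0], "rot": [0, 0, 0], "fingers": 1},
  {"slide": [0, -0.5, 0], "rot": [0, 0, 0], "fingers": 1},
  {"slide": [0, -1, 0], "rot": [0, 0, 0], "fingers": 1},
])

```text
t: 16.98
tcp_pos: [0.5684, 0.1554, 0.0953]
tcp_rot: [0.0, 0.018, 1.0, 0.0]
ft_force: [-0.5, -0.5, -3.1]
opening: 0.0215
grasp_force: 78.9
```

Emit:
jog_arm([
  {"slide": [0, -1, 0.2], "rot": [0, 0, 0], "fingers": 1},
  {"slide": [0, -1, 0.3], "rot": [0, 0, 0], "fingers": 1},
  {"slide": [0, -1, 0], "rot": [0, 0, 0], "fingers": 1},
  {"slide": [0, -1, 0], "rot": [0, 0, 0], "fingers": 1},
  {"slide": [0, -1, 0], "rot": [0, 0, 0], "fingers": 1},
])

```text
t: 17.6
tcp_pos: [0.5684, 0.0546, 0.1052]
tcp_rot: [-0.0, 0.018, 1.0, -0.0]
ft_force: [-0.1, -0.4, -2.9]
opening: 0.0213
grasp_force: 79.0
```

```bash
python3 sj.py
```

```text
jar [640. 232.] 25.0
jar [492. 238.] 26.0
jar [554. 236.] 26.0
jar [521. 256.] 30.0
jar [598. 262.] 26.0
jar [662. 280.] 25.0
17.65 [0.568 0.051 0.105]
```

Emit:
jog_arm([
  {"slide": [0.1, -1, 0], "rot": [0, 0, -0.1], "fingers": 1},
  {"slide": [0.1, -1, 0], "rot": [0, 0, -0.1], "fingers": 1},
  {"slide": [0.1, -1, 0], "rot": [0, 0, -0.1], "fingers": 1},
  {"slide": [0.1, -1, 0], "rot": [0, 0, 0], "fingers": 1},
  {"slide": [0, -1, 0], "rot": [0, 0, 0], "fingers": 1},
])

```text
t: 18.27
tcp_pos: [0.5766, -0.0457, 0.1053]
tcp_rot: [0.0, 0.04, 0.999, -0.0]
ft_force: [-0.1, -0.0, -3.1]
opening: 0.0212
grasp_force: 79.0
```

Emit:
jog_arm([
  {"slide": [0, -1, 0], "rot": [0, 0, 0], "fingers": 1},
  {"slide": [0, -1, 0], "rot": [0, 0, 0], "fingers": 1},
  {"slide": [0, -1, 0], "rot": [0, 0, 0], "fingers": 1},
  {"slide": [0, -1, 0], "rot": [0, 0, 0], "fingers": 1},
  {"slide": [0, -1, 0], "rot": [0, 0, 0], "fingers": 1},
])

```text
t: 18.9
tcp_pos: [0.5764, -0.1457, 0.1053]
tcp_rot: [-0.0, 0.04, 0.999, -0.0]
ft_force: [0.1, -0.2, -2.3]
opening: 0.0209
grasp_force: 79.0
```

Emit:
jog_arm([
  {"slide": [0, -1, 0], "rot": [0, 0, 0], "fingers": 1},
  {"slide": [0, -1, 0], "rot": [0, 0, 0], "fingers": 1},
  {"slide": [0, -1, 0], "rot": [0, 0, 0], "fingers": 1},
  {"slide": [0, -1, 0], "rot": [0, 0, 0], "fingers": 1},
  {"slide": [0, -1, 0], "rot": [0, 0, 0], "fingers": 1},
])

```text
t: 19.52
tcp_pos: [0.5764, -0.2455, 0.1053]
tcp_rot: [-0.0, 0.039, 0.999, -0.0]
ft_force: [0.0, 0.0, -3.3]
opening: 0.0211
grasp_force: 79.0
```

Emit:
jog_arm([
  {"slide": [0, -1, 0], "rot": [0, 0, 0], "fingers": 1},
  {"slide": [0, -1, 0], "rot": [0, 0, 0], "fingers": 1},
  {"slide": [0, -1, 0], "rot": [0, 0, 0], "fingers": 1},
  {"slide": [0, -1, 0], "rot": [0, 0, 0], "fingers": 1},
  {"slide": [0, -1, 0], "rot": [0, 0, 0], "fingers": 1},
])

```text
t: 20.15
tcp_pos: [0.5765, -0.3454, 0.1053]
tcp_rot: [-0.0, 0.039, 0.999, -0.0]
ft_force: [0.2, 0.4, -3.8]
opening: 0.0211
grasp_force: 79.0
```

Emit:
jog_arm([
  {"slide": [0, -0.9, 0], "rot": [0, 0, 0], "fingers": 1},
  {"slide": [0, 0, -0.2], "rot": [0, 0, 0], "fingers": 1},
  {"slide": [0, 0, -0.2], "rot": [0, 0, 0], "fingers": 1},
  {"slide": [0, 0, -0.1], "rot": [0, 0, 0], "fingers": 1},
  {"slide": [0, 0, 0], "rot": [0, 0, 0], "fingers": 1},
])

```text
t: 20.78
tcp_pos: [0.5767, -0.3612, 0.0951]
tcp_rot: [-0.0, 0.039, 0.999, 0.0]
ft_force: [-0.5, 0.1, -2.8]
opening: 0.021
grasp_force: 79.1
```

```bash
python3 sj.py; python3 -c "
from h import *
o=observe();print(o['ft_force'],o['joint_pos'])"
```

```text
jar [640. 232.] 25.0
jar [490. 238.] 25.0
jar [554. 236.] 26.0
jar [596. 264.] 26.0
jar [522. 276.] 26.0
jar [662. 280.] 26.0
20.825 [ 0.577 -0.361  0.095]
[-0.52277035 -0.09144034 -3.20898153] [ 0.07265505  0.54515752  0.58551801  1.5584202  -0.321754    1.13574015
  2.22114876]
```

Emit:
jog_arm([
  {"slide": [0, 0, -0.05], "rot": [0, 0, 0], "fingers": 1},
  {"slide": [0, 0, 0], "rot": [0, 0, 0], "fingers": 0.4},
  {"slide": [0, 0, 0], "rot": [0, 0, 0], "fingers": 0},
  {"slide": [0, 0, 0], "rot": [0, 0, 0], "fingers": -1},
  {"slide": [0, 0, 0], "rot": [0, 0, 0], "fingers": -1},
])

```text
t: 21.45
tcp_pos: [0.5766, -0.3621, 0.0945]
tcp_rot: [0.0, 0.039, 0.999, -0.0]
ft_force: [-0.2, -0.8, -0.0]
opening: 0.0769
grasp_force: 0.0
```

Emit:
jog_arm([
  {"slide": [0, 0, 0.5], "rot": [0, 0, 0], "fingers": -1},
  {"slide": [0, 0, 1], "rot": [0, 0, 0], "fingers": -1},
  {"slide": [0, 0, 1], "rot": [0, 0, 0], "fingers": -1},
  {"slide": [0, 0, 1], "rot": [0, 0, 0], "fingers": -1},
  {"slide": [0, 0, 1], "rot": [0, 0, 0], "fingers": -1},
])

```text
t: 22.08
tcp_pos: [0.5766, -0.3622, 0.1862]
tcp_rot: [0.0, 0.039, 0.999, -0.0]
ft_force: [0.8, 0.3, -0.2]
opening: 0.0852
grasp_force: 0.0
```

Emit:
jog_arm([
  {"slide": [-1, 0.2, 0.5], "rot": [0, 0, -0.3], "fingers": -1},
  {"slide": [-1, 0.2, 0], "rot": [0, 0, -0.3], "fingers": -1},
  {"slide": [-1, 0.2, 0], "rot": [0, 0, -0.3], "fingers": -1},
  {"slide": [-1, 0.2, 0], "rot": [0, 0, -0.3], "fingers": -1},
  {"slide": [-1, 0.2, 0], "rot": [0, 0, -0.3], "fingers": -1},
])

```text
t: 22.7
tcp_pos: [0.4759, -0.3421, 0.1952]
tcp_rot: [0.0, 0.144, 0.99, -0.0]
ft_force: [-0.4, 0.2, 0.6]
opening: 0.0851
grasp_force: 0.0
```

```bash
python3 sj.py; python3 look.py t7
python3 - <<'E'
from h import *
c=capture("top");P=cloud(c);al=np.ones((400,640),bool)
print("bar",rect(P,c["image"].min(2)>120,.018,.035,(.46,.72,-.45,-.28)))
print("fin",rect(P,al,.115,.14,(.5,.7,-.45,-.28)))
c=capture("scene");P=cloud(c)
print("key",rect(P,al,.1,.12,(.35,.46,-.40,-.28)))
cv2.imwrite("pics/s7.png",cv2.resize(c["image"][80:240,170:400],None,fx=3,fy=3))
E
```

```text
jar [554. 234.] 25.0
jar [638. 232.] 27.0
jar [492. 238.] 25.0
jar [598. 264.] 26.0
jar [522. 276.] 26.0
jar [662. 280.] 26.0
22.75 [ 0.473 -0.342  0.195]
{'t': np.float64(22.8), 'joint_pos': array([-0.039,  0.26 ,  0.701,  1.705, -0.177,  1.24 ,  1.984]), 'tcp_pos': array([ 0.475, -0.342,  0.195]), 'tcp_rot': array([0.   , 0.145, 0.989, 0.   ]), 'ft_force': array([0.529, 0.162, 0.384]), 'opening': np.float64(0.086)}
jar [656. 287.  56.] 7.6
jar [634. 230.  59.] 9.0
jar [599. 263.  59.] 7.4
jar [556. 240.  62.] 5.8
jar [559. 233.  59.] 5.8
jar [520. 283.  60.] 7.6
jar [491. 243.  62.] 6.4
bar (np.int64(536), array([ 576.7, -362.1,   41.7,  189.3,   85.6]), array([ 0.6162, -0.3589,  0.0276]))
fin (np.int64(186), array([ 576.4, -360.9,   22.2,   49.1,   88.4]), array([ 0.5756, -0.3601,  0.1321]))
key (np.int64(67), array([ 414.8, -338.7,   16.5,   51.5,   72.2]), array([ 0.417 , -0.3387,  0.1079]))
```

View pics/s7.png

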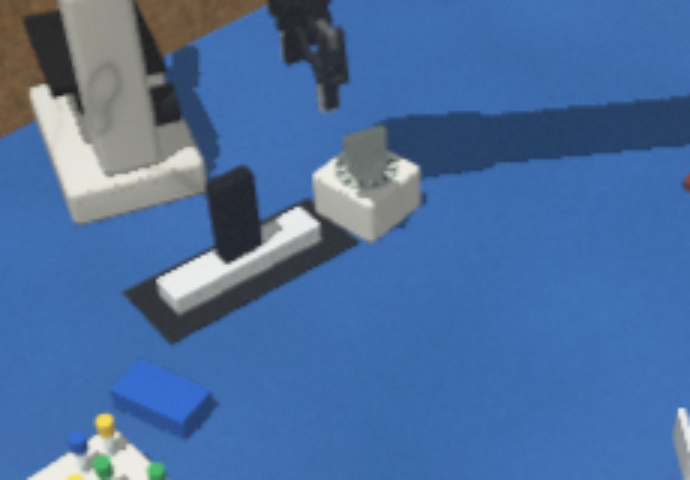

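The straightedge stands centred on its mat (crop pixel (240,245)), all jars are in, and the key wing is at crop (365,155). Now the key.

Emit:
jog_arm([
  {"slide": [-1, 0.1, 0], "rot": [0, 0, -0.1], "fingers": -1},
  {"slide": [-1, 0, 0], "rot": [0, 0, 0], "fingers": -1},
  {"slide": [-1, 0, 0], "rot": [0, 0, 0], "fingers": -1},
  {"slide": [-0.4, 0, -0.6], "rot": [0, 0, 0], "fingers": -1},
  {"slide": [0, 0, -1], "rot": [0, 0, 0], "fingers": -1},
])

```text
t: 23.52
tcp_pos: [0.4092, -0.3403, 0.1621]
tcp_rot: [0.001, 0.15, 0.989, -0.0]
ft_force: [0.9, 0.4, -1.1]
opening: 0.0854
grasp_force: 0.0
```

Emit:
jog_arm([
  {"slide": [0, 0, -1], "rot": [0, 0, 0], "fingers": -1},
  {"slide": [0, 0, -1], "rot": [0, 0, 0], "fingers": -1},
  {"slide": [0, 0, -1], "rot": [0, 0, 0], "fingers": -1},
  {"slide": [0, 0, -1], "rot": [0, 0, 0], "fingers": -1},
  {"slide": [0, 0, 0], "rot": [0, 0, 0], "fingers": 1},
], grip_force=70)

```text
t: 24.15
tcp_pos: [0.4081, -0.3394, 0.0805]
tcp_rot: [-0.002, 0.15, 0.989, 0.0]
ft_force: [-0.9, -1.0, 0.4]
opening: 0.0699
grasp_force: 0.0
```

Emit:
jog_arm([
  {"slide": [0, 0, 0], "rot": [0, 0, 0], "fingers": 1},
  {"slide": [0, 0, 0], "rot": [0, 0, 0], "fingers": 1},
  {"slide": [0, 0, 0], "rot": [0, 0, 0], "fingers": 1},
  {"slide": [0, 0, 0], "rot": [0, 0, 0], "fingers": 1},
  {"slide": [0, 0, 0], "rot": [0, 0, 0], "fingers": 1},
])

```text
t: 24.78
tcp_pos: [0.4091, -0.3397, 0.0831]
tcp_rot: [0.001, 0.15, 0.989, 0.0]
ft_force: [-0.6, 2.5, 6.1]
opening: 0.011
grasp_force: 68.4
```

```bash
cat > st.py <<'E'
from station import observe
import numpy as np
o=observe(); r=o["tcp_rot"]
print(np.round(o["t"],2),"tcp",o["tcp_pos"].round(4),"yaw",np.degrees(2*np.arctan2(r[2],r[1])).round(1)-90,"F",o["ft_force"].round(1),"T",o["ft_torque"].round(2),"q",o["joint_pos"].round(2),"op",round(float(o["opening"]),4),o["grasp_force"])
E
python3 st.py
```

```text
24.78 tcp [ 0.4091 -0.3397  0.0831] yaw 72.69999999999999 F [-0.6  2.5  6.1] T [ 0.55  0.27 -0.07] q [-0.    0.27  0.7   1.95 -0.21  0.99  2.07] op 0.011 68.39317917823792
```

Emit:
jog_arm([
  {"slide": [0, 0, 0], "rot": [0, 0, -1], "fingers": 1},
  {"slide": [0, 0, 0], "rot": [0, 0, -1], "fingers": 1},
  {"slide": [0, 0, 0], "rot": [0, 0, -1], "fingers": 1},
  {"slide": [0, 0, 0], "rot": [0, 0, -1], "fingers": 1},
  {"slide": [0, 0, 0], "rot": [0, 0, -1], "fingers": 1},
])

```text
t: 25.4
tcp_pos: [0.4095, -0.3392, 0.0831]
tcp_rot: [0.0, 0.481, 0.877, 0.001]
ft_force: [0.8, 4.6, 6.8]
opening: 0.011
grasp_force: 68.6
```

```bash
python3 st.py
```

```text
25.4 tcp [ 0.4095 -0.3392  0.0831] yaw 32.5 F [0.8 4.6 6.8] T [1.04 0.04 0.18] q [-0.11  0.29  0.83  1.96 -0.26  1.    1.41] op 0.011 68.57480764389038
```

Emit:
jog_arm([
  {"slide": [0, 0, 0], "rot": [0, 0, -1], "fingers": 1},
  {"slide": [0, 0, 0], "rot": [0, 0, -1], "fingers": 1},
  {"slide": [0, 0, 0], "rot": [0, 0, -1], "fingers": 1},
  {"slide": [0, 0, 0], "rot": [0, 0, -1], "fingers": 1},
  {"slide": [0, 0, 0], "rot": [0, 0, -1], "fingers": 1},
])

```text
t: 26.02
tcp_pos: [0.4101, -0.339, 0.0831]
tcp_rot: [0.0, 0.752, 0.66, 0.001]
ft_force: [2.4, 4.8, 4.9]
opening: 0.0112
grasp_force: 68.4
```

Emit:
jog_arm([
  {"slide": [0, 0, 0], "rot": [0, 0, -1], "fingers": 1},
  {"slide": [0, 0, 0], "rot": [0, 0, -1], "fingers": 1},
  {"slide": [0, 0, 0], "rot": [0, 0, -1], "fingers": 1},
  {"slide": [0, 0, 0], "rot": [0, 0, -1], "fingers": 1},
  {"slide": [0, 0, 0], "rot": [0, 0, -1], "fingers": 1},
])

```text
t: 26.65
tcp_pos: [0.4106, -0.3392, 0.0831]
tcp_rot: [0.0, 0.932, 0.363, 0.002]
ft_force: [5.5, 3.3, 1.5]
opening: 0.0105
grasp_force: 68.1
```

```bash
python3 st.py
```

```text
26.65 tcp [ 0.4106 -0.3392  0.0831] yaw -47.4 F [5.5 3.3 1.5] T [ 0.66 -0.86  0.16] q [-0.33  0.42  1.14  1.96 -0.45  1.04  0.18] op 0.0105 68.09719204902649
```

Emit:
jog_arm([
  {"slide": [0, 0, 0], "rot": [0, 0, -1], "fingers": 1},
  {"slide": [0, 0, 0], "rot": [0, 0, -1], "fingers": 1},
  {"slide": [0, 0, 0], "rot": [0, 0, -1], "fingers": 1},
])

```text
t: 27.02
tcp_pos: [0.4108, -0.3395, 0.0831]
tcp_rot: [0.0, 0.987, 0.161, 0.002]
ft_force: [5.8, 1.9, -0.1]
opening: 0.0108
grasp_force: 68.1
```

```bash
python3 st.py
```

```text
27.02 tcp [ 0.4108 -0.3395  0.0831] yaw -71.4 F [ 5.8  1.9 -0.1] T [ 0.31 -1.03  0.14] q [-0.38  0.49  1.24  1.96 -0.53  1.07 -0.16] op 0.0108 68.0910336971283
```

Emit:
jog_arm([
  {"slide": [0, 0, 0], "rot": [0, 0, -1], "fingers": 1},
  {"slide": [0, 0, 0], "rot": [0, 0, -1], "fingers": 1},
])

```text
t: 27.28
tcp_pos: [0.4109, -0.3398, 0.0831]
tcp_rot: [0.0, 1.0, 0.022, 0.002]
ft_force: [5.4, 0.4, 0.6]
opening: 0.0107
grasp_force: 68.1
```

```bash
python3 st.py
```

```text
27.28 tcp [ 0.4109 -0.3398  0.0831] yaw -87.4 F [5.4 0.4 0.6] T [ 0.18 -1.04  0.13] q [-0.41  0.54  1.29  1.96 -0.59  1.09 -0.39] op 0.0107 68.12187194824219
```

Emit:
jog_arm([
  {"slide": [0, 0, 0], "rot": [0, 0, 0], "fingers": -1},
  {"slide": [0, 0, 0], "rot": [0, 0, 0], "fingers": -1},
  {"slide": [0, 0, 0], "rot": [0, 0, 0], "fingers": -1},
  {"slide": [0, 0, 0], "rot": [0, 0, 0], "fingers": -1},
  {"slide": [0, 0, 0], "rot": [0, 0, 0.5], "fingers": -1},
])

```text
t: 27.9
tcp_pos: [0.4084, -0.3401, 0.0822]
tcp_rot: [-0.0, 0.998, 0.059, -0.0]
ft_force: [0.4, -0.3, -0.1]
opening: 0.0853
grasp_force: 0.0
```

Emit:
jog_arm([
  {"slide": [0, 0, 0], "rot": [0, 0, 1], "fingers": -1},
  {"slide": [0, 0, 0], "rot": [0, 0, 1], "fingers": -1},
  {"slide": [0, 0, 0], "rot": [0, 0, 1], "fingers": -1},
  {"slide": [0, 0, 0], "rot": [0, 0, 1], "fingers": -1},
  {"slide": [0, 0, 0], "rot": [0, 0, 1], "fingers": -1},
])

```text
t: 28.52
tcp_pos: [0.4084, -0.3401, 0.0824]
tcp_rot: [0.0, 0.917, 0.399, 0.0]
ft_force: [-0.6, -0.2, 0.1]
opening: 0.0855
grasp_force: 0.0
```

Emit:
jog_arm([
  {"slide": [0, 0, 0], "rot": [0, 0, 1], "fingers": -1},
  {"slide": [0, 0, 0], "rot": [0, 0, 1], "fingers": -1},
  {"slide": [0, 0, 0], "rot": [0, 0, 1], "fingers": -1},
  {"slide": [0, 0, 0], "rot": [0, 0, 1], "fingers": -1},
  {"slide": [0, 0, 0], "rot": [0, 0, 1], "fingers": -1},
])

```text
t: 29.15
tcp_pos: [0.4084, -0.3402, 0.0824]
tcp_rot: [0.0, 0.726, 0.688, 0.0]
ft_force: [-0.6, -0.4, 0.3]
opening: 0.0856
grasp_force: 0.0
```

Emit:
jog_arm([
  {"slide": [0, 0, 0], "rot": [0, 0, 1], "fingers": -1},
  {"slide": [0, 0, 0], "rot": [0, 0, 1], "fingers": -1},
  {"slide": [0, 0, 0], "rot": [0, 0, 1], "fingers": -1},
  {"slide": [0, 0, 0], "rot": [0, 0, 1], "fingers": -1},
  {"slide": [0, 0, 0], "rot": [0, 0, 1], "fingers": -1},
])

```text
t: 29.78
tcp_pos: [0.4083, -0.3402, 0.0824]
tcp_rot: [0.0, 0.446, 0.895, 0.0]
ft_force: [-0.4, -0.0, -0.3]
opening: 0.0853
grasp_force: 0.0
```

Emit:
jog_arm([
  {"slide": [0, 0, 0], "rot": [0, 0, 1], "fingers": -1},
  {"slide": [0, 0, 0], "rot": [0, 0, 1], "fingers": -1},
  {"slide": [0, 0, 0], "rot": [0, 0, 1], "fingers": -1},
  {"slide": [0, 0, 0], "rot": [0, 0, 1], "fingers": -1},
])

```text
t: 30.28
tcp_pos: [0.4083, -0.3402, 0.0824]
tcp_rot: [0.0, 0.182, 0.983, -0.0]
ft_force: [-0.5, -0.8, 0.3]
opening: 0.0853
grasp_force: 0.0
```

```bash
python3 st.py
```

```text
30.28 tcp [ 0.4083 -0.3402  0.0824] yaw 69.0 F [-0.5 -0.8  0.3] T [ 0.02  0.01 -0.02] q [ 0.    0.27  0.7   1.95 -0.2   0.99  2.  ] op 0.0853 0.0
```

Emit:
jog_arm([
  {"slide": [0, 0, 0], "rot": [0, 0, 1], "fingers": -1},
  {"slide": [0, 0, 0], "rot": [0, 0, 1], "fingers": -1},
  {"slide": [0, 0, 0], "rot": [0, 0, 0.9], "fingers": -1},
  {"slide": [0, 0, 0], "rot": [0, 0, 0], "fingers": 1},
  {"slide": [0, 0, 0], "rot": [0, 0, 0], "fingers": 1},
])

```text
t: 30.9
tcp_pos: [0.4084, -0.3402, 0.0823]
tcp_rot: [-0.0, -0.015, 1.0, -0.0]
ft_force: [0.7, 0.1, 0.3]
opening: 0.0513
grasp_force: 0.0
```

Emit:
jog_arm([
  {"slide": [0, 0, 0], "rot": [0, 0, 0], "fingers": 1},
  {"slide": [0, 0, 0], "rot": [0, 0, 0], "fingers": 1},
  {"slide": [0, 0, 0], "rot": [0, 0, 0], "fingers": 1},
  {"slide": [0, 0, 0], "rot": [0, 0, 0], "fingers": 1},
  {"slide": [0, 0, 0], "rot": [0, 0, 0], "fingers": 1},
])

```text
t: 31.52
tcp_pos: [0.4085, -0.3399, 0.0824]
tcp_rot: [0.0, -0.017, 1.0, 0.0]
ft_force: [-2.1, 2.1, 5.5]
opening: 0.0111
grasp_force: 68.5
```

```bash
python3 st.py
```

```text
31.52 tcp [ 0.4085 -0.3399  0.0824] yaw 91.9 F [-2.1  2.1  5.5] T [0.41 0.4  0.14] q [ 0.06  0.26  0.63  1.95 -0.18  0.99  2.38] op 0.0111 68.52859854698181
```

Emit:
jog_arm([
  {"slide": [0, 0, 0], "rot": [0, 0, -1], "fingers": 1},
  {"slide": [0, 0, 0], "rot": [0, 0, -1], "fingers": 1},
  {"slide": [0, 0, 0], "rot": [0, 0, -1], "fingers": 1},
  {"slide": [0, 0, 0], "rot": [0, 0, -1], "fingers": 1},
  {"slide": [0, 0, 0], "rot": [0, 0, -1], "fingers": 1},
])

```text
t: 32.15
tcp_pos: [0.4088, -0.3391, 0.0824]
tcp_rot: [-0.0, 0.328, 0.945, 0.001]
ft_force: [-0.8, 5.4, 6.1]
opening: 0.0114
grasp_force: 69.1
```

Emit:
jog_arm([
  {"slide": [0, 0, 0], "rot": [0, 0, -1], "fingers": 1},
  {"slide": [0, 0, 0], "rot": [0, 0, -1], "fingers": 1},
  {"slide": [0, 0, 0], "rot": [0, 0, -1], "fingers": 1},
  {"slide": [0, 0, 0], "rot": [0, 0, -1], "fingers": 1},
  {"slide": [0, 0, 0], "rot": [0, 0, -1], "fingers": 1},
])

```text
t: 32.78
tcp_pos: [0.4097, -0.3385, 0.0824]
tcp_rot: [-0.0, 0.631, 0.776, 0.001]
ft_force: [1.8, 6.9, 4.6]
opening: 0.0109
grasp_force: 68.9
```

Emit:
jog_arm([
  {"slide": [0, 0, 0], "rot": [0, 0, -1], "fingers": 1},
  {"slide": [0, 0, 0], "rot": [0, 0, -1], "fingers": 1},
  {"slide": [0, 0, 0], "rot": [0, 0, -1], "fingers": 1},
  {"slide": [0, 0, 0], "rot": [0, 0, -1], "fingers": 1},
  {"slide": [0, 0, 0], "rot": [0, 0, -1], "fingers": 1},
])

```text
t: 33.4
tcp_pos: [0.4106, -0.3386, 0.0825]
tcp_rot: [0.0, 0.858, 0.513, 0.001]
ft_force: [6.9, 5.6, 1.2]
opening: 0.0109
grasp_force: 68.2
```

Emit:
jog_arm([
  {"slide": [0, 0, 0], "rot": [0, 0, -1], "fingers": 1},
  {"slide": [0, 0, 0], "rot": [0, 0, -1], "fingers": 1},
  {"slide": [0, 0, 0], "rot": [0, 0, -1], "fingers": 1},
  {"slide": [0, 0, 0], "rot": [0, 0, -1], "fingers": 1},
  {"slide": [0, 0, 0], "rot": [0, 0, -1], "fingers": 1},
])

```text
t: 34.02
tcp_pos: [0.4113, -0.3393, 0.0825]
tcp_rot: [0.001, 0.982, 0.189, 0.002]
ft_force: [8.4, 1.8, -4.4]
opening: 0.011
grasp_force: 68.0
```

Emit:
jog_arm([
  {"slide": [0, 0, 0], "rot": [0, 0, -1], "fingers": 1},
  {"slide": [0, 0, 0], "rot": [0, 0, -1], "fingers": 1},
])

```text
t: 34.28
tcp_pos: [0.4114, -0.3397, 0.0825]
tcp_rot: [0.001, 0.999, 0.05, 0.002]
ft_force: [10.0, -0.9, -6.1]
opening: 0.0113
grasp_force: 68.0
```

```bash
python3 st.py; python3 sj.py
```

```text
34.28 tcp [ 0.4114 -0.3397  0.0825] yaw -84.2 F [10.  -0.9 -6.1] T [-0.16 -1.97  0.23] q [-0.4   0.51  1.26  1.96 -0.56  1.08 -0.36] op 0.0113 68.03303718566895
jar [637. 231.] 25.0
jar [490. 238.] 25.0
jar [556. 236.] 25.0
jar [598. 262.] 25.0
jar [522. 276.] 26.0
jar [662. 278.] 25.0
34.325 [ 0.411 -0.34   0.083]
```

Emit:
jog_arm([
  {"slide": [0, 0, 0], "rot": [0, 0, 0], "fingers": -1},
  {"slide": [0, 0, 0], "rot": [0, 0, 0], "fingers": -1},
  {"slide": [0, 0, 0], "rot": [0, 0, 0], "fingers": -1},
  {"slide": [0, 0, 0], "rot": [0, 0, 0], "fingers": -1},
  {"slide": [0, 0, 0], "rot": [0, 0, 0.5], "fingers": -1},
])

```text
t: 34.95
tcp_pos: [0.4084, -0.3401, 0.0823]
tcp_rot: [0.0, 0.996, 0.087, -0.0]
ft_force: [0.1, 0.2, 0.6]
opening: 0.0855
grasp_force: 0.0
```

Emit:
jog_arm([
  {"slide": [0, 0, 0], "rot": [0, 0, 1], "fingers": -1},
  {"slide": [0, 0, 0], "rot": [0, 0, 1], "fingers": -1},
  {"slide": [0, 0, 0], "rot": [0, 0, 1], "fingers": -1},
  {"slide": [0, 0, 0], "rot": [0, 0, 1], "fingers": -1},
  {"slide": [0, 0, 0], "rot": [0, 0, 1], "fingers": -1},
])

```text
t: 35.58
tcp_pos: [0.4084, -0.3401, 0.0824]
tcp_rot: [0.0, 0.906, 0.424, 0.0]
ft_force: [0.0, -0.2, -0.3]
opening: 0.0857
grasp_force: 0.0
```

Emit:
jog_arm([
  {"slide": [0, 0, 0], "rot": [0, 0, 1], "fingers": -1},
  {"slide": [0, 0, 0], "rot": [0, 0, 1], "fingers": -1},
  {"slide": [0, 0, 0], "rot": [0, 0, 1], "fingers": -1},
  {"slide": [0, 0, 0], "rot": [0, 0, 1], "fingers": -1},
  {"slide": [0, 0, 0], "rot": [0, 0, 1], "fingers": -1},
])

```text
t: 36.2
tcp_pos: [0.4083, -0.3402, 0.0824]
tcp_rot: [0.0, 0.706, 0.708, 0.0]
ft_force: [0.8, 0.1, 0.4]
opening: 0.0852
grasp_force: 0.0
```

Emit:
jog_arm([
  {"slide": [0, 0, 0], "rot": [0, 0, 1], "fingers": -1},
  {"slide": [0, 0, 0], "rot": [0, 0, 1], "fingers": -1},
  {"slide": [0, 0, 0], "rot": [0, 0, 1], "fingers": -1},
  {"slide": [0, 0, 0], "rot": [0, 0, 1], "fingers": -1},
  {"slide": [0, 0, 0], "rot": [0, 0, 1], "fingers": -1},
])

```text
t: 36.83
tcp_pos: [0.4083, -0.3402, 0.0823]
tcp_rot: [0.0, 0.421, 0.907, -0.0]
ft_force: [0.7, 0.4, -0.0]
opening: 0.0851
grasp_force: 0.0
```

Emit:
jog_arm([
  {"slide": [0, 0, 0], "rot": [0, 0, 1], "fingers": -1},
  {"slide": [0, 0, 0], "rot": [0, 0, 1], "fingers": -1},
  {"slide": [0, 0, 0], "rot": [0, 0, 1], "fingers": -1},
  {"slide": [0, 0, 0], "rot": [0, 0, 1], "fingers": -1},
  {"slide": [0, 0, 0], "rot": [0, 0, 1], "fingers": -1},
])

```text
t: 37.45
tcp_pos: [0.4083, -0.3402, 0.0823]
tcp_rot: [-0.0, 0.086, 0.996, -0.0]
ft_force: [-0.9, -0.1, 0.7]
opening: 0.0856
grasp_force: 0.0
```

Emit:
jog_arm([
  {"slide": [0, 0, 0], "rot": [0, 0, 1], "fingers": -1},
  {"slide": [0, 0, 0], "rot": [0, 0, 1], "fingers": -1},
  {"slide": [0, 0, 0], "rot": [0, 0, 0], "fingers": -1},
])

```text
t: 37.83
tcp_pos: [0.4083, -0.3402, 0.0823]
tcp_rot: [0.0, -0.051, 0.999, -0.0]
ft_force: [-0.1, 0.0, 0.0]
opening: 0.0857
grasp_force: 0.0
```

```bash
python3 st.py
python3 - <<'E'
from h import *
c=capture("scene");P=cloud(c)
print("key",rect(P,c["image"].min(2)>85,.1,.12,(.35,.46,-.40,-.28)))
E
```

```text
37.83 tcp [ 0.4083 -0.3402  0.0823] yaw 95.80000000000001 F [-0.1  0.   0. ] T [-0.02  0.   -0.03] q [ 0.08  0.25  0.6   1.95 -0.17  0.99  2.44] op 0.0857 0.0
key (np.int64(79), array([ 417.2, -340. ,   46.5,   97.4,   22.7]), array([ 0.4186, -0.3369,  0.1088]))
```

Close, then turn 72° before checking the torque.

Emit:
jog_arm([
  {"slide": [0, 0, 0], "rot": [0, 0, 0], "fingers": 1},
  {"slide": [0, 0, 0], "rot": [0, 0, 0], "fingers": 1},
  {"slide": [0, 0, 0], "rot": [0, 0, 0], "fingers": 1},
  {"slide": [0, 0, 0], "rot": [0, 0, 0], "fingers": 1},
  {"slide": [0, 0, 0], "rot": [0, 0, 0], "fingers": 1},
])

```text
t: 38.5
tcp_pos: [0.4086, -0.34, 0.0825]
tcp_rot: [0.0, -0.051, 0.999, 0.0]
ft_force: [-0.4, 0.9, 3.2]
opening: 0.0111
grasp_force: 68.5
```

Emit:
jog_arm([
  {"slide": [0, 0, 0], "rot": [0, 0, 0], "fingers": 1},
  {"slide": [0, 0, 0], "rot": [0, 0, 0], "fingers": 1},
  {"slide": [0, 0, 0], "rot": [0, 0, -1], "fingers": 1},
  {"slide": [0, 0, 0], "rot": [0, 0, -1], "fingers": 1},
  {"slide": [0, 0, 0], "rot": [0, 0, -1], "fingers": 1},
])

```text
t: 39.12
tcp_pos: [0.4086, -0.3395, 0.0824]
tcp_rot: [-0.0, 0.159, 0.987, 0.0]
ft_force: [-1.6, 4.4, 5.5]
opening: 0.0113
grasp_force: 69.1
```

Emit:
jog_arm([
  {"slide": [0, 0, 0], "rot": [0, 0, -1], "fingers": 1},
  {"slide": [0, 0, 0], "rot": [0, 0, -1], "fingers": 1},
  {"slide": [0, 0, 0], "rot": [0, 0, -1], "fingers": 1},
  {"slide": [0, 0, 0], "rot": [0, 0, -1], "fingers": 1},
  {"slide": [0, 0, 0], "rot": [0, 0, -1], "fingers": 1},
])

```text
t: 39.75
tcp_pos: [0.4092, -0.3387, 0.0824]
tcp_rot: [-0.0, 0.487, 0.873, 0.001]
ft_force: [0.4, 7.0, 6.6]
opening: 0.0109
grasp_force: 69.1
```

```bash
python3 st.py
```

```text
39.75 tcp [ 0.4092 -0.3387  0.0824] yaw 31.700000000000003 F [0.4 7.  6.6] T [ 1.36 -0.07  0.22] q [-0.08  0.29  0.79  1.96 -0.24  1.    1.38] op 0.0109 69.11558389663696
```

Emit:
jog_arm([
  {"slide": [0, 0, 0], "rot": [0, 0, -0.7], "fingers": 1},
  {"slide": [0, 0, 0], "rot": [0, 0, -0.7], "fingers": 1},
])

```text
t: 40.0
tcp_pos: [0.4095, -0.3385, 0.0824]
tcp_rot: [-0.0, 0.569, 0.822, 0.001]
ft_force: [0.8, 6.7, 6.6]
opening: 0.011
grasp_force: 69.1
```

```bash
python3 st.py
```

```text
40.0 tcp [ 0.4095 -0.3385  0.0824] yaw 20.599999999999994 F [0.8 6.7 6.6] T [ 1.38 -0.19  0.23] q [-0.11  0.3   0.83  1.96 -0.26  1.    1.2 ] op 0.011 69.07433152198792
```

Emit:
jog_arm([
  {"slide": [0, 0, 0], "rot": [0, 0, -0.5], "fingers": 1},
  {"slide": [0, 0, 0], "rot": [0, 0, -0.5], "fingers": 1},
])

```text
t: 40.25
tcp_pos: [0.4097, -0.3385, 0.0824]
tcp_rot: [-0.0, 0.625, 0.781, 0.001]
ft_force: [1.4, 7.1, 6.8]
opening: 0.0109
grasp_force: 69.0
```

```bash
python3 st.py
```

```text
40.25 tcp [ 0.4097 -0.3385  0.0824] yaw 12.700000000000003 F [1.4 7.1 6.8] T [ 1.4  -0.37  0.28] q [-0.13  0.3   0.86  1.96 -0.27  1.    1.08] op 0.0109 69.0173327922821
```

Emit:
jog_arm([
  {"slide": [0, 0, 0], "rot": [0, 0, -0.5], "fingers": 1},
  {"slide": [0, 0, 0], "rot": [0, 0, -0.5], "fingers": 1},
])

```text
t: 40.5
tcp_pos: [0.4099, -0.3385, 0.0824]
tcp_rot: [-0.0, 0.678, 0.735, 0.001]
ft_force: [1.7, 6.3, 4.9]
opening: 0.0108
grasp_force: 68.9
```

```bash
python3 st.py
```

```text
40.5 tcp [ 0.4099 -0.3385  0.0824] yaw 4.700000000000003 F [1.7 6.3 4.9] T [ 1.37 -0.53  0.25] q [-0.15  0.31  0.89  1.96 -0.29  1.    0.95] op 0.0108 68.92187118530273
```

Emit:
jog_arm([
  {"slide": [0, 0, 0], "rot": [0, 0, -0.5], "fingers": 1},
])

```text
t: 40.62
tcp_pos: [0.4099, -0.3384, 0.0824]
tcp_rot: [-0.0, 0.703, 0.711, 0.001]
ft_force: [3.4, 7.1, 4.7]
opening: 0.011
grasp_force: 68.9
```

```bash
python3 st.py
```

```text
40.62 tcp [ 0.4099 -0.3384  0.0824] yaw 0.7000000000000028 F [3.4 7.1 4.7] T [ 1.36 -0.64  0.29] q [-0.16  0.32  0.9   1.96 -0.3   1.    0.89] op 0.011 68.86922121047974
```

Emit:
jog_arm([
  {"slide": [0, 0, 0], "rot": [0, 0, -0.5], "fingers": 1},
])

```text
t: 40.75
tcp_pos: [0.41, -0.3385, 0.0825]
tcp_rot: [-0.0, 0.727, 0.687, 0.001]
ft_force: [2.9, 6.3, 5.3]
opening: 0.0113
grasp_force: 71.7
```

```bash
python3 st.py
```

```text
40.75 tcp [ 0.41   -0.3385  0.0825] yaw -3.299999999999997 F [2.9 6.3 5.3] T [ 1.41 -0.57  1.26] q [-0.18  0.32  0.92  1.96 -0.3   1.01  0.82] op 0.0113 71.70253872871399
```

Torque jumped to 1.26 N m, so the key is on its stop. I'll hold, release and lift.

Emit:
jog_arm([
  {"slide": [0, 0, 0], "rot": [0, 0, -0.1], "fingers": 1},
  {"slide": [0, 0, 0], "rot": [0, 0, 0], "fingers": 1},
  {"slide": [0, 0, 0], "rot": [0, 0, 0], "fingers": 1},
  {"slide": [0, 0, 0], "rot": [0, 0, 0], "fingers": 1},
])

```text
t: 41.25
tcp_pos: [0.4101, -0.3384, 0.0825]
tcp_rot: [-0.0, 0.73, 0.683, 0.001]
ft_force: [1.9, 6.0, 4.9]
opening: 0.011
grasp_force: 74.4
```

```bash
python3 st.py
```

```text
41.25 tcp [ 0.4101 -0.3384  0.0825] yaw -3.799999999999997 F [1.9 6.  4.9] T [ 1.31 -0.51  1.33] q [-0.18  0.32  0.92  1.96 -0.3   1.01  0.82] op 0.011 74.39598798751831
```

Emit:
jog_arm([
  {"slide": [0, 0, 0], "rot": [0, 0, 0], "fingers": -1},
  {"slide": [0, 0, 0], "rot": [0, 0, 0], "fingers": -1},
  {"slide": [0, 0, 0], "rot": [0, 0, 0], "fingers": -1},
  {"slide": [0, 0, 0], "rot": [0, 0, 0], "fingers": -1},
  {"slide": [0, 0, 0.5], "rot": [0, 0, 0], "fingers": -1},
])

```text
t: 41.88
tcp_pos: [0.408, -0.3399, 0.0922]
tcp_rot: [-0.001, 0.732, 0.681, -0.0]
ft_force: [0.4, -0.6, 0.4]
opening: 0.0857
grasp_force: 0.0
```

Emit:
jog_arm([
  {"slide": [0, 0, 1], "rot": [0, 0, 0], "fingers": -1},
  {"slide": [0, 0, 1], "rot": [0, 0, 0], "fingers": -1},
  {"slide": [0, 0, 1], "rot": [0, 0, 0], "fingers": -1},
  {"slide": [0, 0, 1], "rot": [0, 0, 0], "fingers": -1},
  {"slide": [0, 0, 1], "rot": [0, 0, 0], "fingers": -1},
])

```text
t: 42.5
tcp_pos: [0.4085, -0.3405, 0.1944]
tcp_rot: [0.001, 0.732, 0.681, 0.0]
ft_force: [-0.1, 0.2, 0.2]
opening: 0.0855
grasp_force: 0.0
```

Emit:
jog_arm([
  {"slide": [0, 1, 0], "rot": [0, 0, 0], "fingers": -1},
  {"slide": [0, 1, 0], "rot": [0, 0, 0], "fingers": -1},
  {"slide": [0.5, 1, 0], "rot": [0, 0, 0], "fingers": -1},
  {"slide": [1, 1, 0], "rot": [0, 0, 0], "fingers": -1},
  {"slide": [1, 1, 0], "rot": [0, 0, 0], "fingers": -1},
])

```text
t: 43.12
tcp_pos: [0.4595, -0.2395, 0.1937]
tcp_rot: [0.001, 0.732, 0.681, 0.001]
ft_force: [-0.3, 0.2, -0.0]
opening: 0.0852
grasp_force: 0.0
```

```bash
python3 st.py; python3 sj.py
python3 - <<'E'
from h import *
al=np.ones((400,640),bool)
c=capture("top");P=cloud(c); print("key",rect(P,al,.1,.12,(.35,.46,-.40,-.30)))
print("bar",rect(P,c["image"].min(2)>120,.018,.035,(.46,.72,-.45,-.28)))
cv2.imwrite("pics/t9.png",c["image"])
c=capture("scene");P=cloud(c)
print("key",rect(P,al,.1,.118,(.37,.45,-.38,-.30)))
cv2.imwrite("pics/s9.png",c["image"])
E
```

```text
43.12 tcp [ 0.4595 -0.2395  0.1937] yaw -4.099999999999994 F [-0.3  0.2 -0. ] T [ 0.01 -0.02 -0.04] q [-0.46  0.1   0.92  1.87 -0.09  1.21  0.42] op 0.0852 0.0
jar [638. 232.] 26.0
jar [490. 236.] 25.0
jar [556. 236.] 26.0
jar [598. 264.] 26.0
jar [522. 276.] 26.0
jar [662. 280.] 26.0
43.175 [ 0.462 -0.236  0.193]
key (np.int64(0), array([0., 0., 0., 0., 0.]), array([nan, nan, nan]))
bar (np.int64(330), array([ 627.8, -365.4,   41.6,   87.8,   83.5]), array([ 0.6366, -0.363 ,  0.0271]))
key (np.int64(31), array([ 414.3, -331.1,   32.1,   13.3,   87.5]), array([ 0.4161, -0.3264,  0.1092]))
  return _methods._mean(a, axis=axis, dtype=dtype,
  ret = um.true_divide(
```

View pics/s9.png

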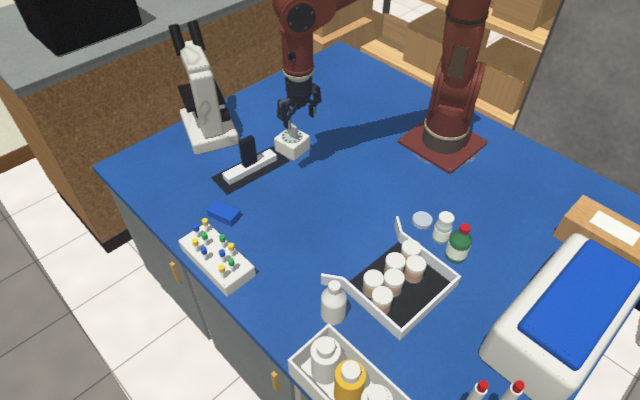

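The picture shows six jars upright in the bay (around pixel (395,272)), the straightedge on its mat at (250,160), and the gripper clear. The key stayed at its stop, so I'm handing in.

```bash
python3 -c "
from station import sign_off
print(sign_off())"
```

```text
the job is handed in; nothing more can be done
None
```

I handed the job in: all six jars stand upright inside the bay, the key is wound to its stop and stayed there, and the straightedge is back on its mat; sign-off gave no verdict.

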